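# Fish the calculator out from between the nut tubs

### The job

The pocket calculator has slid flat into the narrow gap between the two nut tubs, right up against the batten at the back, so there is nothing to hook behind: take the bent reach rod from its stand, rest its rubber toe on the calculator and draw it out onto the open counter. Use a light touch, never more than about a kilo's weight on it, or the case will crack. Then hang the rod back in its stand and lay the calculator flat in the change tray, face up, leaving everything else where it stands.

Things in the scene. Friction and masses are not known exactly. Their poses are not given: they have to be found in the camera images.
- gap_mouth (a point): Mouth of the gap between two white nut tubs, at counter height, midway between their front faces. x runs into the gap, y to its left, z up. Gap 66 mm wide, 170 mm long, tubs 120 mm high and 135 mm wide each; wood batten 18 mm high closes the far end. A glass shelf 140 to 146 mm up covers the gap from 100 mm inwards, with jars on it
- calc_center (a point): Centre of the grey pocket calculator: flat slab 96 long (its x, screen towards +x), 58 wide (y), 11 mm thick, about 0.12 kg, friction about 0.6; its case cracks if the rod bears on it with over 13 N. Lies flat on the counter, face up (z up), screen end within 3 mm of the batten.
- calc: The same calculator; origin under its centre, same axes
- hook_grip (a point): Bent reach rod, at the middle of its wooden handle (20 mm along x, 16 mm along y, 76 mm tall). z along the rod, upwards as it hangs. Below: round collar 28 mm wide, underside 45 mm under this point, then 8 mm steel shank to 154 mm under it, bent 90 degrees to a foot along +x. Mass 0.16 kg
- hook_toe (a point): Lowest point of the rod's toe: 60 mm along +x from the rod's axis and 170 mm below the handle's middle. The last 33 mm of the foot is a 14 mm thick rubber sleeve, friction about 1.3; the heel sits a few mm higher than the toe
- hook: The whole rod; origin on its axis, 170 mm below the handle's middle. Held by the handle, the toe gives roughly 0.1 mm per newton, and it lifts and lightens by some newtons as it starts to drag towards -x, so the pressure must be watched and made up
- notch (a point): Centre of the rod stand's fork, on the prongs' upper face 145 mm above the counter. Two level prongs with a 13 mm slot between them, open and flared towards -x of this frame (prongs end 26 mm out), post 115 mm behind (+x). The rod hangs here by its collar, shank in the slot, foot below the prongs towards +x: lift 5 mm or more, then 100 mm out along -x before the foot can rise past the prongs
- tray_in (a point): Centre of the inner floor (6 mm above the counter) of the wooden change tray, inside 138 mm along its x, 168 mm along its y, rim 16 mm above the counter
- jar_a: Amber jar with white cap, 60 mm across, 85 mm tall, on the glass shelf; origin under its centre
- jar_b: Small clear jar, 54 mm across, 70 mm tall, on the glass shelf; origin under its centre
- tin: Round copper-coloured tin, 64 mm across, 75 mm tall, before the left tub; origin under its centre
- tea_glass: Waisted tea glass, 52 mm across, 80 mm tall, before the right tub; origin under its centre
- carton_a: Carton 65 x 100 x 45 mm at the left; origin under its centre
- scoop: Steel nut scoop lying on the counter, about 175 mm long, 30 mm high; origin where the blade meets the black handle
Mind the look-alikes: they are no part of the job. Of the things shaped like the calc, the grey one is meant.

How it is judged:
On the way:
1. the calculator is drawn forward along the gap under the rod (x of calc_center in the frame of gap_mouth below 0.06 m and contact force between hook and calc above 0.3 N).
At the end, for the whole second after the job is handed in: The calculator lies flat and face up on the tray's floor, wholly inside the rim, at rest; the rod hangs by its collar in the stand's fork, upright within 7 degrees, at rest; nothing else has been moved more than 25 mm (x of calc_center in the frame of tray_in between -0.045 and 0.045 m and y of calc_center in the frame of tray_in between -0.06 and 0.06 m and z of calc_center in the frame of tray_in below 0.01 m and angle between calc's own z axis and vertical below 0.1 rad and linear speed of calc below 0.02 m/s and horizontal distance between hook_grip and notch below 0.015 m and z of hook_grip in the frame of notch between 0.04 and 0.052 m and angle between hook's own z axis and vertical below 0.12 rad and linear speed of hook below 0.03 m/s); the robot touches nothing.
It fails at once if the rod bears on the calculator with more than 13 N (contact force between hook and calc above 13 N).
It fails at once if another thing is shifted more than 25 mm or knocked over (distance of any of jar_a, jar_b, tin, tea_glass, carton_a, scoop from where it was at the start of the episode above 0.025 m or angle between any of jar_a, jar_b, tin, tea_glass, carton_a, scoop's own z axis and vertical above 0.5 rad).
It also fails if it takes over 72 s, if anything falls off the work surface, if the arm or the gripper's body presses on something with over 40 N, if the wrist force passes 120 N, or if a joint passes its speed limit or range.

### The arm

A 7-joint arm with a two-finger parallel gripper is mounted at the origin on the work surface. World frame = base frame: x ahead of the robot, y to its left, z up, the work surface at z = 0. Lengths are in m, angles in rad, forces in N, time in s.
With the tool pointing down it reaches from about 0.4 to 0.875 m from the base axis. Payload 4.4 kg.
Tool frame: the origin (TCP) lies at the very end of the fingers, on their centre line; the grasp point (between the pads) lies bot.grip_depth behind it (bot.grip_depth is the distance from the TCP to the grasp point, in m); z points along the fingers, y is the direction in which the jaws open and shut (so a half turn about z gives the same grasp; the last joint's range is limited). The gripper opens to 85 mm and grips with 20 to 120 N. Pads are 22 mm wide; open, the fingers measure 114 mm over their backs; the gripper's body (76 mm by 85 mm) begins 54 mm behind the grasp point. The pads swing forward as they close: fully open they stand 13 mm farther back than shut.
Start: joints at [-1.318, 0.628, 0.038, 1.517, -0.027, 0.996, -0.02], TCP at [0.204, 0.617, 0.231] pointing down, gripper open.
Joint ranges: [-3.06, 3.06], [-0.37, 2.12], [-1.25, 1.32], [0.18, 2.47], [-1.1, 4.24], [0.23, 1.98], [-2.94, 2.94]. Speed limits (rad/s): [2.57, 2.57, 3.14, 3.14, 3.14, 3.14, 3.14].

### API

Orientations are given as a unit quaternion [x, y, z, w].
In Python, from workcell import bot gives the robot as it stands.
- The arm moves only by the tool send_rows, never from a script. Its argument "steps" is a list of rows, each an object of numbers: "dx", "dy", "dz": the shift along the world's x, y, z in mm; "roll": the turn about the world's z in degrees; "jaw": the opening, from 0 (shut) to 1 (fully open). In form: [{"dx": .., "dy": .., "dz": .., "roll": .., "jaw": ..}, ...]. A call has 1 to 10 rows; each row is the pose to reach, as a shift and turn from the pose measured when the call began; what a row does not reach only later rows make up. A row lasts 1/12 s, in which the tool goes at most 41.7 mm and 7.16 degrees, less where a joint would pass 70% of its speed; a pose out of reach is approached as far as the arm can. A call with a gripper value outside its range is refused whole. The fingers move at their own pace and stop on an object; "grip_force" is the grip in N (left out, the last holds). Time passes only in rows, so rows that repeat a pose let the fingers close. It gives the time, the measured TCP pose, the force and the opening at its end, in the units of the state.
- bot.observe(): the state, without advancing time (a new reading comes with each control period).
- bot.capture(name): name is "scene" or "top" or "wrist"; returns the picture (400x640x3 uint8, blue, green, red); there is no depth.
- bot.camera_info(name): a dict with "camera_matrix" (3x3 intrinsics, pixels), "rvec" (rotation vector, rad) and "tvec" (3), from world to camera coordinates, as OpenCV has them; the wrist camera has in their place "mount" (4x4, takes a point from camera to tool coordinates, whose origin is the TCP and whose axes are the flange's). Camera axes: x right, y down, z forward; pixel columns grow to the right and rows downward; lengths in m; the calibration is good to about 2 mm. The wrist camera is an equidistant fisheye: a pixel r from the principal point sees the ray r / f radians off the axis. A picture is of the moment at which its call begins: read the wrist's pose just before it. camera_info takes no time and is no camera call.
- bot.sign_off(): hands the job in, once; it reports no verdict.
The state is a dict: "time_s": time; "qpos": joint angles; "qvel": joint speeds; "effort": joint torques, N m; "position": TCP position; "orientation": TCP orientation; "contact_force": force on the tool from outside, world axes, zero at the start; "moment": the same for the moment, N m; "width": finger opening in m.
Only numpy, scipy, OpenCV 4.12 (cv2) and the standard library are available. Lean on these libraries where they do the work, as an engineer would, in place of code of your own. Each camera call takes 0.05 s, during which the arm holds its last target. There are 200 camera calls.

## Working session

There is one attempt and no reset: what is moved stays moved. The work goes in short steps, Python scripts to look and compute and a tool call to move; the robot and the scene stay as the last step left them, time stands still between calls to the robot, and variables do not carry over. Pictures are saved under pics/ and viewed, about 8 in all and at most 12, crops included, and the job is handed in when it is done.

Besides the shell and the picture viewer there is one more tool, called after ">>>" by a JSON object that holds its "op" and its "data". send_rows: Moves the arm, as the interface text tells. Its arguments: {"type":"object","properties":{"steps":{"type":"array"},"grip_force":{"type":"number"}},"required":["steps"]}

```bash
mkdir -p pics; python3 - <<'E'
from workcell import bot
import cv2,numpy as np
s=bot.observe();print(s);print(bot.grip_depth)
for n in("scene","top"):
    cv2.imwrite(f"pics/{n}0.png",bot.capture(n))
    i=bot.camera_info(n);print(n,i)
print(bot.camera_info("wrist"))
E
```

```text
{'time_s': 0.0, 'qpos': array([-1.31781569,  0.62932344,  0.03842669,  1.51836577, -0.02700919,
        0.99631528, -0.01998095]), 'qvel': array([-9.57443474e-05, -1.02745724e-03, -8.16125331e-04, -7.48553713e-04,
        1.47973770e-03,  2.96874484e-04, -6.13771657e-04]), 'effort': array([ 1.49327479e-04, -5.63412237e+01,  1.22614201e+00, -1.93449587e+01,
        1.09730568e-02,  1.04677887e-02, -1.42404573e-06]), 'position': array([0.20348035, 0.61666834, 0.23040424]), 'orientation': array([ 1.58703155e-01,  9.87325889e-01, -9.35792816e-04, -1.46764504e-04]), 'contact_force': array([-0.1762294 ,  0.27982496, -0.55534618]), 'moment': array([ 0.00020562,  0.01781078, -0.00659592]), 'width': 0.08518221260853996}
0.0187
scene {'camera_matrix': array([[387.66136306,   0.        , 319.4965247 ],
       [  0.        , 387.66136306, 200.30486115],
       [  0.        ,   0.        ,   1.        ]]), 'rvec': array([ 0.81334684,  2.67494535, -0.95708518]), 'tvec': array([ 0.44400937, -0.15682981,  1.32647404])}
top {'camera_matrix': array([[503.55471983,   0.        , 322.35081326],
       [  0.        , 503.55471983, 203.41770796],
       [  0.        ,   0.        ,   1.        ]]), 'rvec': array([ 2.24369647, -1.96959187,  0.20527302]), 'tvec': array([-0.04368443,  0.5593381 ,  1.5580618 ])}
{'camera_matrix': array([[309.70691629,   0.        , 317.41086434],
       [  0.        , 309.70691629, 198.3449888 ],
       [  0.        ,   0.        ,   1.        ]]), 'mount': array([[-3.25970206e-04, -9.61428364e-01, -2.75055256e-01,
         6.89234582e-02],
       [ 9.99999921e-01, -3.75464411e-04,  1.27290619e-04,
         7.54610801e-04],
       [-2.25654271e-04, -2.75055193e-01,  9.61428411e-01,
        -1.42479877e-01],
       [ 0.00000000e+00,  0.00000000e+00,  0.00000000e+00,
         1.00000000e+00]])}
```

View pics/scene0.png

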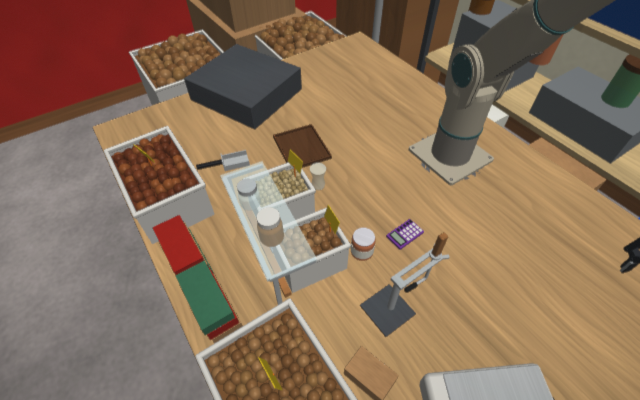

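View pics/top0.png

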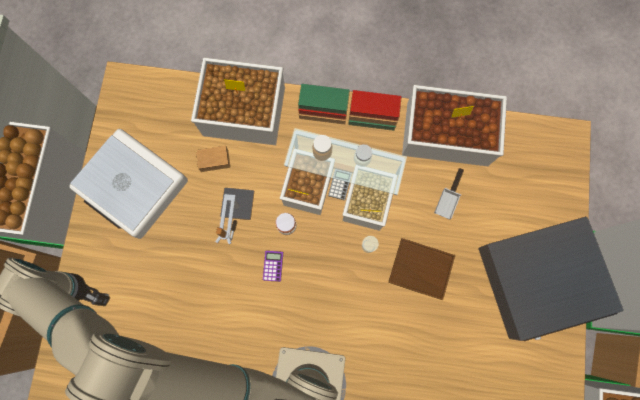

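The scene view shows the tubs around (285,220), the rod stand around (400,280) and the tray at (302,145). In the top view the gap is at (338,185), the stand at (230,215), the tray at (421,269) and the purple look-alike at (272,266). Next I'll enlarge the top view.

```bash
cat > h.py <<'E'
from workcell import bot
import cv2,numpy as np
from scipy.spatial.transform import Rotation as R
def cast(n,uv,z):
    i=bot.camera_info(n);K=i["camera_matrix"];Rm=cv2.Rodrigues(i["rvec"])[0];t=i["tvec"]
    d=Rm.T@np.linalg.inv(K)@np.array([uv[0],uv[1],1.]);c=-Rm.T@t
    return (c+d*(z-c[2])/d[2])
def proj(n,p):
    i=bot.camera_info(n);return cv2.projectPoints(np.float64(p).reshape(-1,1,3),i["rvec"],i["tvec"],i["camera_matrix"],None)[0][:,0]
def wcast(uv,z,s=None):
    s=s or bot.observe();i=bot.camera_info("wrist");K=i["camera_matrix"];M=i["mount"]
    v=np.array([(uv[0]-K[0,2])/K[0,0],(uv[1]-K[1,2])/K[1,1]]);th=np.linalg.norm(v)
    d=np.r_[v/th*np.sin(th),np.cos(th)] if th>1e-9 else np.array([0,0,1.])
    Rt=R.from_quat(s["orientation"]).as_matrix()
    c=s["position"]+Rt@M[:3,3];d=Rt@M[:3,:3]@d
    return c+d*(z-c[2])/d[2]
def wproj(p,s=None):
    s=s or bot.observe();i=bot.camera_info("wrist");K=i["camera_matrix"];M=i["mount"]
    Rt=R.from_quat(s["orientation"]).as_matrix()
    q=M[:3,:3].T@(Rt.T@(np.array(p)-s["position"])-M[:3,3]);th=np.arctan2(np.hypot(q[0],q[1]),q[2]);u=q[:2]/max(np.hypot(q[0],q[1]),1e-9)
    return K[:2,2]+u*th*K[0,0]
def show(im,x,y,w,h,k,name):
    c=cv2.resize(im[y:y+h,x:x+w],None,fx=k,fy=k,interpolation=cv2.INTER_CUBIC)
    for a in range(-(-x//10)*10,x+w,10): cv2.line(c,((a-x)*k,0),((a-x)*k,12 if a%50==0 else 5),(0,0,255),1); 
    for a in range(-(-x//50)*50,x+w,50): cv2.putText(c,str(a),((a-x)*k,24),0,.4,(0,0,255))
    for b in range(-(-y//10)*10,y+h,10): cv2.line(c,(0,(b-y)*k),(12 if b%50==0 else 5,(b-y)*k),(0,0,255),1)
    for b in range(-(-y//50)*50,y+h,50): cv2.putText(c,str(b),(14,(b-y)*k+4),0,.4,(0,0,255))
    cv2.imwrite("pics/"+name,c)
E
python3 - <<'E'
from h import *
show(cv2.imread("pics/top0.png"),205,125,260,180,3,"topz.png")
E
```

```text
(no output)
```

View pics/topz.png

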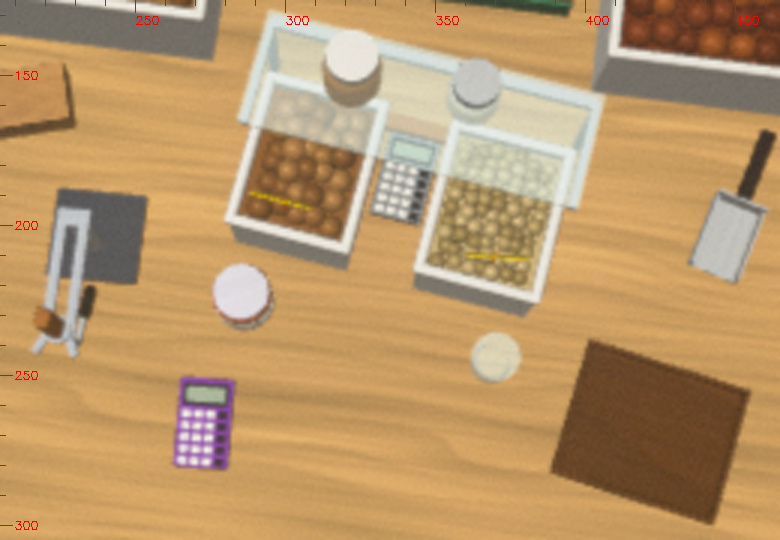

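In the enlarged view, the left tub's rim corners are at about (281,199), (322,207), (294,150) and (334,159), and the right tub's at (344,216), (384,225), (357,166) and (397,175). The fork's tips are near (224,243), with the handle at (220,232). The grey calculator is in the gap at (339,185), and the tray spans (401,238) to (443,299).

```bash
python3 - <<'E'
from h import *
np.set_printoptions(precision=4,suppress=True)
f=lambda p:np.array([205+p[0]/3,125+p[1]/3])
C=lambda pts,z:np.array([cast("top",f(p),z)[:2] for p in pts])
L=C([(228,222),(352,247),(268,75),(386,103)],.12);Rr=C([(416,274),(537,301),(455,122),(577,150)],.12)
print("L\n",L,"\nR\n",Rr)
print("mouth from inner front corners",(L[1]+Rr[0])/2,"gap",np.linalg.norm(L[1]-Rr[0]))
for T in(L,Rr): print("yaws",[np.degrees(np.arctan2(*(T[b]-T[a])[::-1])) for a,b in((0,2),(1,3))],[np.degrees(np.arctan2(*(T[a]-T[b])[::-1]))-90 for a,b in((0,1),(2,3))],"size",np.linalg.norm(T[2]-T[0]),np.linalg.norm(T[1]-T[0]),"ctr",T.mean(0))
c=C([(391,135),(438,143),(370,213),(417,223)],.011);print("calc\n",c,c.mean(0))
p=C([(56,353),(75,215),(70,230),(60,330)],.145);print("fork",p)
print("handle top (z~.228)",C([(46,320)],.228))
t=C([(589,340),(748,390),(714,523),(553,473)],.016);print("tray\n",t,t.mean(0),[np.degrees(np.arctan2(*(t[a]-t[b])[::-1])) for a,b in((0,3),(1,2))])
print("tin,glass",C([(242,293)],.075),C([(495,357)],.08))
# scene view of stand
im=cv2.imread("pics/scene0.png");show(im,350,215,120,120,6,"stand.png")
E
```

```text
L
 [[0.5446 0.156 ]
 [0.5352 0.0262]
 [0.7061 0.1373]
 [0.692  0.0108]] 
R
 [[ 0.5158 -0.0422]
 [ 0.5041 -0.1677]
 [ 0.6809 -0.0631]
 [ 0.6675 -0.1923]]
mouth from inner front corners [ 0.5255 -0.008 ] gap 0.07112370666214844
yaws [np.float64(-6.586168660069249), np.float64(-5.622180738998307)] [np.float64(-4.144367155410521), np.float64(-6.378153785548108)] size 0.1625730911627691 0.13009911316831863 ctr [0.6195 0.0826]
yaws [np.float64(-7.219245392205459), np.float64(-8.570893005072396)] [np.float64(-5.326477757978509), np.float64(-5.93428782319279)] size 0.16639973373620107 0.12606139735715544 ctr [ 0.5921 -0.1163]
calc
 [[ 0.6885  0.0018]
 [ 0.6862 -0.0513]
 [ 0.5971  0.0138]
 [ 0.5926 -0.039 ]] [ 0.6411 -0.0187]
fork [[0.3858 0.3032]
 [0.5266 0.3078]
 [0.5106 0.3102]
 [0.409  0.3031]]
handle top (z~.228) [[0.4071 0.3006]]
tray
 [[ 0.4872 -0.2391]
 [ 0.4555 -0.4141]
 [ 0.3106 -0.3892]
 [ 0.3406 -0.2151]] [ 0.3985 -0.3144] [np.float64(-9.314421682992506), np.float64(-9.738660732725844)]
tin,glass [[0.4803 0.1352]] [[ 0.4471 -0.1349]]
```

View pics/stand.png

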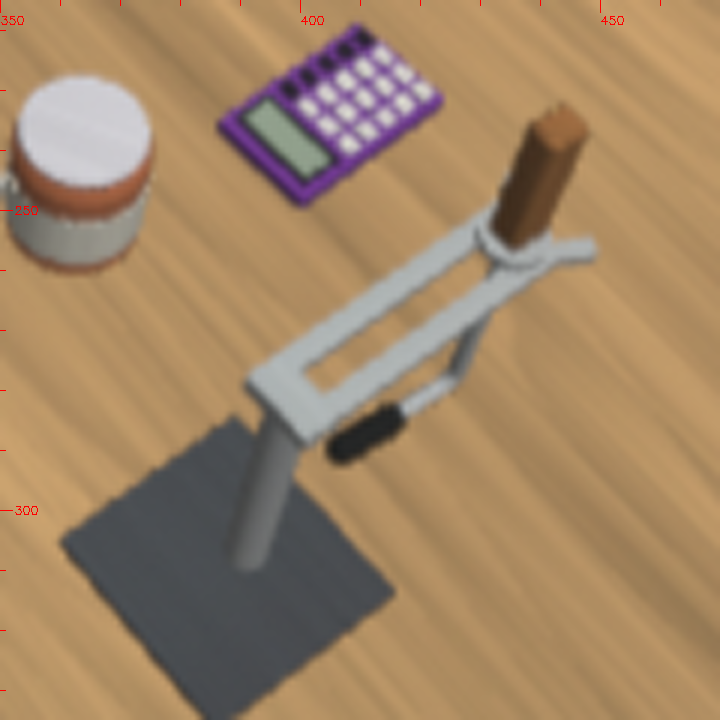

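The stand crop shows the fork clearly. The handle's top is at about (443,235), the collar at (436,255) sits between the prong tips, and the foot points towards the post. I'll move above the handle and look with the wrist camera.

>>> {"op": "send_rows", "data": {"steps": [{"dx": 20,"dy": -30,"dz": 30,"roll": 7,"jaw": 1},{"dx": 45,"dy": -65,"dz": 60,"roll": 14,"jaw": 1},{"dx": 65,"dy": -100,"dz": 80,"roll": 20,"jaw": 1},{"dx": 85,"dy": -135,"dz": 80,"roll": 20,"jaw": 1},{"dx": 108,"dy": -168,"dz": 80,"roll": 20,"jaw": 1},{"dx": 130,"dy": -202,"dz": 80,"roll": 20,"jaw": 1},{"dx": 150,"dy": -236,"dz": 80,"roll": 20,"jaw": 1},{"dx": 172,"dy": -270,"dz": 80,"roll": 20,"jaw": 1},{"dx": 192,"dy": -300,"dz": 80,"roll": 20,"jaw": 1},{"dx": 204,"dy": -316,"dz": 80,"roll": 20,"jaw": 1}], "grip_force": 40}}

```text
time_s: 0.93
position: [0.4098, 0.2955, 0.3104]
orientation: [-0.012, 1.0, -0.002, 0.0]
contact_force: [0.9, 0.2, 0.2]
width: 0.0853
```

```bash
python3 - <<'E'
from h import *
s=bot.observe();print(s)
np.save("s1.npy",s,allow_pickle=True)
im=bot.capture("wrist");cv2.imwrite("pics/w1r.png",im);show(im,0,0,640,400,1,"w1.png")
print(wproj([.407,.301,.228],s),wproj([.412,.304,.145],s))
E
```

```text
{'time_s': 0.9333, 'qpos': array([-6.90927941e-01,  3.32041322e-01,  1.07812699e-02,  1.80352687e+00,
        4.87667998e-04,  1.00822936e+00,  9.14722611e-01]), 'qvel': array([ 0.46663541,  0.00385215,  0.06087561, -0.00130737, -0.06000407,
       -0.01453157,  0.56097098]), 'effort': array([ -3.03153098, -40.62898636,  -0.43997912, -19.189834  ,
        -0.10502101,   0.04570994,  -0.31748802]), 'position': array([0.40977122, 0.2954678 , 0.31040797]), 'orientation': array([-1.24589007e-02,  9.99919859e-01, -2.21862377e-03,  3.58354104e-04]), 'contact_force': array([0.85368322, 0.18826587, 0.17452694]), 'moment': array([-0.00797498, -0.00627936,  0.01103313]), 'width': 0.08528730930727577}
[324.69392163 200.48467404] [325.97769938 182.27529894]
```

View pics/w1.png

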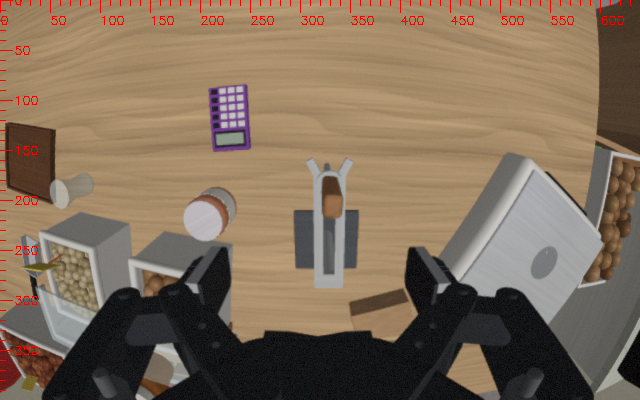

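The wrist view shows the handle's top at about (332,207), the fork tips at (310,160) and (350,160), and the slot running down to (330,280), nearly vertical in the picture. The arm was still settling, so I'll take a fresh frame and zoom in.

```bash
python3 - <<'E'
from h import *
for k in range(3): s=bot.observe();im=bot.capture("wrist")
s=bot.observe();print(s["position"],s["orientation"],s["qvel"].round(3),s["contact_force"])
np.save("s1.npy",s,allow_pickle=True)
im=bot.capture("wrist");cv2.imwrite("pics/w2r.png",im);show(im,280,140,100,160,4,"w2.png")
E
```

```text
[0.40754178 0.30034973 0.31028629] [-1.42467704e-02  9.99898141e-01 -7.95717546e-04 -3.22138064e-04] [-0.034  0.005 -0.031 -0.004 -0.004  0.    -0.002] [-0.46503353  0.92001548 -0.17253145]
```

View pics/w2.png

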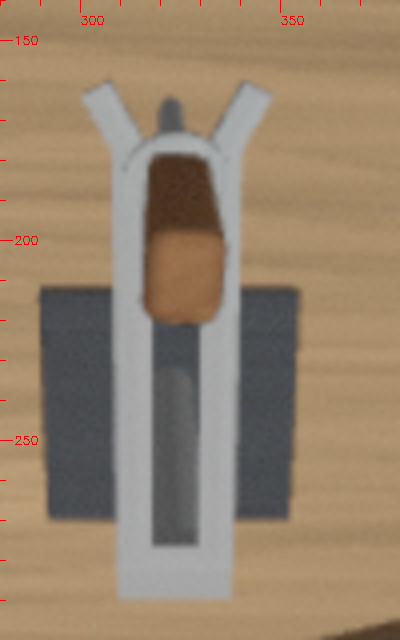

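The handle's top face is centred near (326,209.5), the prong tips at (324,162), and the slot's closed end at (324,276).

```bash
python3 - <<'E'
from h import *
np.set_printoptions(precision=4,suppress=True)
s=np.load("s1.npy",allow_pickle=True).item()
print("handle",wcast((326,209.5),.228,s),"topcam",cast("top",(220.3,231.7),.228),"scene",cast("scene",(443,235.3),.228), "collar scene", cast("scene",(436.2,255.5),.15))
a=wcast((324.2,162.5),.145,s);b=wcast((323.7,276.3),.145,s);print(a,b,np.degrees(np.arctan2(*(b-a)[1::-1])))
c=[wcast((280+u/4,140+v/4),.228,s)[:2] for u,v in((145,232),(223,232),(221,322),(145,322))];print(np.array(c))
Rm=R.from_quat(s["orientation"]).as_matrix();print("jaw yaw",np.degrees(np.arctan2(Rm[1,1],Rm[0,1])))
for n,uv,z in(("jar_a",(322,143.5),.231),("jar_b",(363.5,152.5),.216)): print(n,cast("top",uv,z))
E
```

```text
handle [0.4117 0.3073 0.228 ] topcam [0.407  0.3007 0.228 ] scene [0.4131 0.3084 0.228 ] collar scene [0.4136 0.3126 0.15  ]
[0.3891 0.3069 0.145 ] [0.5189 0.3109 0.145 ] 1.7662290181285494
[[0.4028 0.2997]
 [0.4024 0.3144]
 [0.4205 0.3148]
 [0.4209 0.3001]]
jaw yaw 91.63264568704459
jar_a [0.7021 0.0495 0.231 ]
jar_b [ 0.6955 -0.0748  0.216 ]
```

>>> {"op": "send_rows", "data": {"steps": [{"dx": 4,"dy": 7,"dz": -25,"jaw": 1},{"dx": 4,"dy": 7,"dz": -60,"jaw": 1},{"dx": 4,"dy": 7,"dz": -95,"jaw": 1},{"dx": 4,"dy": 7,"dz": -120,"jaw": 1},{"dx": 4,"dy": 7,"dz": -127,"jaw": 1},{"dx": 4,"dy": 7,"dz": -127,"jaw": 1},{"dx": 4,"dy": 7,"dz": -127,"jaw": 0.5},{"dx": 4,"dy": 7,"dz": -127,"jaw": 0.25},{"dx": 4,"dy": 7,"dz": -127,"jaw": 0.1},{"dx": 4,"dy": 7,"dz": -127,"jaw": 0}], "grip_force": 60}}

```text
$.steps[0]: bad value
```

>>> {"op": "send_rows", "data": {"steps": [{"jaw": 0},{"jaw": 0},{"jaw": 0},{"jaw": 0},{"jaw": 0}], "grip_force": 80}}

```text
$.steps[0]: bad value
```

```bash
python3 - <<'E'
from h import *
s=bot.observe();print(s["time_s"],s["position"],s["orientation"],s["contact_force"],s["moment"],s["width"])
im=bot.capture("wrist");im2=bot.capture("scene")
show(im,240,100,160,220,2,"a.png");show(im2,400,205,70,110,4,"b.png")
a=cv2.imread("pics/a.png");b=cv2.imread("pics/b.png");cv2.imwrite("pics/w3.png",np.hstack([a,b]))
E
```

```text
1.1833 [0.40687202 0.30144499 0.31029333] [-1.54885419e-02  9.99879771e-01 -6.13497755e-04 -4.13903271e-04] [ 0.19218945 -0.15619029  0.26852243] [-0.01886677  0.04252047  0.04527082] 0.08556140948618382
```

View pics/w3.png

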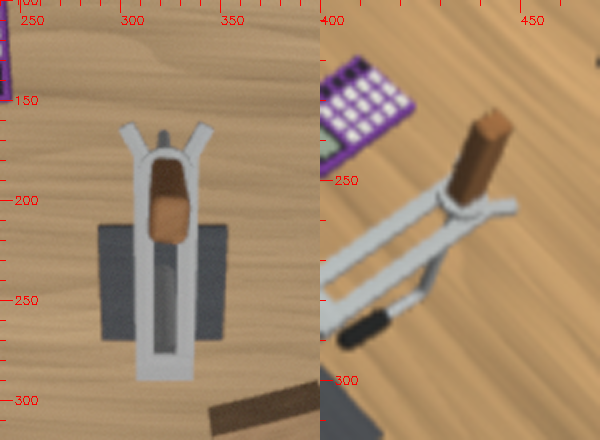

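Both move calls were refused because I left keys out of the rows, so nothing has moved. The picture (seventh viewed) shows the rod still hanging in the fork. I'll send the move again with every key in each row.

>>> {"op": "send_rows", "data": {"steps": [{"dx": 5,"dy": 6,"dz": -25,"roll": 0,"jaw": 1},{"dx": 5,"dy": 6,"dz": -60,"roll": 0,"jaw": 1},{"dx": 5,"dy": 6,"dz": -95,"roll": 0,"jaw": 1},{"dx": 5,"dy": 6,"dz": -120,"roll": 0,"jaw": 1},{"dx": 5,"dy": 6,"dz": -127,"roll": 0,"jaw": 1},{"dx": 5,"dy": 6,"dz": -127,"roll": 0,"jaw": 1},{"dx": 5,"dy": 6,"dz": -127,"roll": 0,"jaw": 0.5},{"dx": 5,"dy": 6,"dz": -127,"roll": 0,"jaw": 0.3},{"dx": 5,"dy": 6,"dz": -127,"roll": 0,"jaw": 0.25},{"dx": 5,"dy": 6,"dz": -127,"roll": 0,"jaw": 0.2}], "grip_force": 60}}

```text
time_s: 2.12
position: [0.4122, 0.3088, 0.1847]
orientation: [-0.017, 1.0, 0.0, 0.001]
contact_force: [0.4, -0.3, -0.2]
width: 0.0389
```

```bash
python3 - <<'E'
from h import *
s=bot.observe();print(s["time_s"],s["position"],s["orientation"],s["contact_force"],s["moment"],s["width"])
E
```

```text
2.1167 [0.41217253 0.30879233 0.18470307] [-1.65342924e-02  9.99862987e-01  2.55347787e-04  7.48131574e-04] [ 0.44524012 -0.2925207  -0.18042013] [-0.03770344  0.00040915 -0.01121214] 0.03885465804620675
```

>>> {"op": "send_rows", "data": {"steps": [{"dx": 0,"dy": -1,"dz": -1,"roll": 0,"jaw": 0.15},{"dx": 0,"dy": -1,"dz": -1,"roll": 0,"jaw": 0.1},{"dx": 0,"dy": -1,"dz": -1,"roll": 0,"jaw": 0},{"dx": 0,"dy": -1,"dz": -1,"roll": 0,"jaw": 0},{"dx": 0,"dy": -1,"dz": -1,"roll": 0,"jaw": 0},{"dx": 0,"dy": -1,"dz": -1,"roll": 0,"jaw": 0},{"dx": 0,"dy": -1,"dz": -1,"roll": 0,"jaw": 0}], "grip_force": 80}}

```text
time_s: 2.7
position: [0.4128, 0.3078, 0.1846]
orientation: [-0.016, 1.0, 0.001, 0.001]
contact_force: [-0.4, -1.9, 5.9]
width: 0.0146
```

```bash
python3 - <<'E'
from h import *
s=bot.observe();print(s["time_s"],s["position"],s["orientation"],s["contact_force"],s["moment"],s["width"])
E
```

```text
2.7 [0.41283024 0.30776664 0.18459227] [-1.63400203e-02  9.99865332e-01  5.53948793e-04  1.41968064e-03] [-0.36952523 -1.85730577  5.92165436] [-0.31288437  0.07595247 -0.02040782] 0.014647094458897593
```

>>> {"op": "send_rows", "data": {"steps": [{"dx": 0,"dy": 0,"dz": 5,"roll": 0,"jaw": 0},{"dx": 0,"dy": 0,"dz": 10,"roll": 0,"jaw": 0},{"dx": 0,"dy": 0,"dz": 10,"roll": 0,"jaw": 0},{"dx": -10,"dy": 0,"dz": 10,"roll": 0,"jaw": 0},{"dx": -30,"dy": -1,"dz": 10,"roll": 0,"jaw": 0},{"dx": -55,"dy": -2,"dz": 10,"roll": 0,"jaw": 0},{"dx": -80,"dy": -3,"dz": 10,"roll": 0,"jaw": 0},{"dx": -100,"dy": -3,"dz": 10,"roll": 0,"jaw": 0},{"dx": -108,"dy": -4,"dz": 10,"roll": 0,"jaw": 0},{"dx": -108,"dy": -4,"dz": 10,"roll": 0,"jaw": 0}]}}

```text
time_s: 3.53
position: [0.3022, 0.3033, 0.1945]
orientation: [-0.018, 1.0, -0.0, 0.0]
contact_force: [-0.3, 0.0, -1.6]
width: 0.0156
```

```bash
python3 - <<'E'
from h import *
s=bot.observe();print(s["time_s"],s["position"],s["orientation"],s["contact_force"],s["moment"],s["width"])
E
```

```text
3.5333 [0.30223634 0.30331906 0.19447926] [-1.78879979e-02  9.99839872e-01 -1.63309902e-05  4.99827249e-04] [-0.34571255  0.03434968 -1.56404234] [ 0.02742493 -0.02872695 -0.01382424] 0.015647208030177984
```

>>> {"op": "send_rows", "data": {"steps": [{"dx": 0,"dy": -20,"dz": 20,"roll": 0,"jaw": 0},{"dx": 0,"dy": -50,"dz": 40,"roll": 0,"jaw": 0},{"dx": 5,"dy": -85,"dz": 55,"roll": 0,"jaw": 0},{"dx": 25,"dy": -120,"dz": 65,"roll": 0,"jaw": 0},{"dx": 45,"dy": -155,"dz": 70,"roll": -2,"jaw": 0},{"dx": 68,"dy": -190,"dz": 70,"roll": -4,"jaw": 0},{"dx": 90,"dy": -225,"dz": 70,"roll": -6,"jaw": 0},{"dx": 108,"dy": -260,"dz": 70,"roll": -8,"jaw": 0},{"dx": 118,"dy": -285,"dz": 70,"roll": -9.3,"jaw": 0},{"dx": 122,"dy": -297,"dz": 70,"roll": -9.3,"jaw": 0}]}}

```text
time_s: 4.37
position: [0.4269, 0.0011, 0.2648]
orientation: [0.067, 0.998, -0.001, 0.002]
contact_force: [0.0, 0.3, -2.2]
width: 0.0152
```

>>> {"op": "send_rows", "data": {"steps": [{"dx": 0,"dy": 0,"dz": 0,"roll": 0,"jaw": 0},{"dx": 0,"dy": 0,"dz": 0,"roll": 0,"jaw": 0}]}}

```text
time_s: 4.53
position: [0.4279, -0.0006, 0.2648]
orientation: [0.069, 0.998, -0.002, 0.002]
contact_force: [0.1, 0.4, -2.5]
width: 0.0154
```

```bash
python3 - <<'E'
from h import *
s=bot.observe();print(s["time_s"],s["position"],s["orientation"],s["qvel"].round(3),s["contact_force"],s["moment"],s["width"])
np.save("s4.npy",s,allow_pickle=True)
im=bot.capture("wrist");cv2.imwrite("pics/w4r.png",im);show(im,160,130,320,200,2,"w4.png");cv2.imwrite("pics/top4.png",bot.capture("top"))
m=np.array([.523,-.0065]);a=np.radians(-7.3);X=np.array([np.cos(a),np.sin(a)]);Y=np.array([-X[1],X[0]])
for x,y in((0,.033),(0,-.033),(.1,.033),(.1,-.033)): print(wproj([*(m+x*X+y*Y),.12],s).round(1))
print("toe",wproj([*(s["position"][:2]+.06*X),s["position"][2]-.1646],s).round(1))
E
```

```text
4.5333 [ 0.42785638 -0.00056156  0.26481434] [ 0.06911326  0.99760449 -0.00155163  0.00249814] [-0.038 -0.011 -0.04   0.022 -0.013  0.007 -0.009] [ 0.1299253   0.36187581 -2.52320843] [ 0.00472886  0.0411357  -0.04052602] 0.015419997148539059
[355.1 271.1]
[292.9 271.8]
[351.2 340.4]
[297.  341.1]
toe [317.9 234.2]
```

View pics/w4.png

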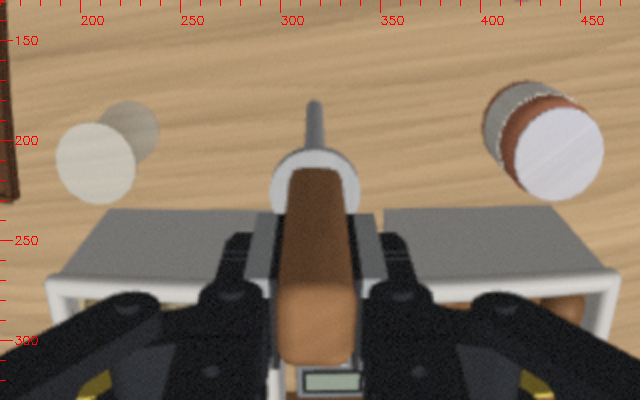

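The wrist view (eighth picture) shows the gap straight ahead. The tubs' lower front corners are at about (213.5,235), (352,235) and (436,233.5), their outer top corners at (184,270) and (470,267.5), and the calculator's screen at (326,321).

```bash
python3 - <<'E'
from h import *
np.set_printoptions(precision=4,suppress=True)
s=np.load("s4.npy",allow_pickle=True).item()
for z,A,B in((0,(213.5,235),(436,233.5)),(.12,(184,270),(470,267.5))):
    a=wcast(A,z,s)[:2];b=wcast(B,z,s)[:2];d=b-a;print(a,b,"width",np.linalg.norm(d),"mouth",(a+b)/2,"yaw",np.degrees(np.arctan2(*d[::-1]))-90)
print("left inner base",wcast((352,235),0,s))
Rm=R.from_quat(s["orientation"]).as_matrix();print("jaw yaw-90",np.degrees(np.arctan2(Rm[1,1],Rm[0,1]))-90, Rm[:,2])
print("screen",wcast((311,321),.011,s),wcast((341,321),.011,s))
E
```

```text
[ 0.5115 -0.1681] [0.5553 0.1609] width 0.3318146173511352 mouth [ 0.5334 -0.0036] yaw -7.583705464426046
[ 0.505 -0.164] [0.5484 0.1606] width 0.3274268415766364 mouth [ 0.5267 -0.0017] yaw -7.620596779038721
left inner base [0.5375 0.034  0.    ]
jaw yaw-90 -7.926558429154596 [ 0.0048 -0.0034 -1.    ]
screen [ 0.6747 -0.0454  0.011 ] [0.6817 0.0022 0.011 ]
```

>>> {"op": "send_rows", "data": {"steps": [{"dx": 0,"dy": 8,"dz": -10,"roll": 0,"jaw": 0},{"dx": 0,"dy": 10,"dz": -25,"roll": 0,"jaw": 0},{"dx": 10,"dy": 9,"dz": -35,"roll": 0,"jaw": 0},{"dx": 35,"dy": 5,"dz": -40,"roll": 0,"jaw": 0},{"dx": 65,"dy": 1,"dz": -40,"roll": 0,"jaw": 0},{"dx": 95,"dy": -3,"dz": -40,"roll": 0,"jaw": 0},{"dx": 125,"dy": -7,"dz": -40,"roll": 0,"jaw": 0},{"dx": 150,"dy": -10,"dz": -40,"roll": 0,"jaw": 0},{"dx": 164,"dy": -12,"dz": -40,"roll": 0,"jaw": 0},{"dx": 167,"dy": -12,"dz": -40,"roll": 0,"jaw": 0}]}}

```text
time_s: 5.47
position: [0.5964, -0.0085, 0.2243]
orientation: [0.066, 0.998, -0.001, 0.003]
contact_force: [-0.2, 0.2, -1.5]
width: 0.0151
```

>>> {"op": "send_rows", "data": {"steps": [{"dx": 0,"dy": 0,"dz": 0,"roll": 0,"jaw": 0},{"dx": 0,"dy": 0,"dz": -10,"roll": 0,"jaw": 0},{"dx": 0,"dy": 0,"dz": -20,"roll": 0,"jaw": 0},{"dx": 0,"dy": 0,"dz": -30,"roll": 0,"jaw": 0},{"dx": 0,"dy": 0,"dz": -34,"roll": 0,"jaw": 0},{"dx": 0,"dy": 0,"dz": -34,"roll": 0,"jaw": 0},{"dx": 0,"dy": 0,"dz": -34,"roll": 0,"jaw": 0},{"dx": 0,"dy": 0,"dz": -34,"roll": 0,"jaw": 0}]}}

```text
time_s: 6.13
position: [0.5966, -0.0086, 0.1905]
orientation: [0.066, 0.998, -0.001, 0.003]
contact_force: [0.5, -0.2, -1.5]
width: 0.015
```

```bash
python3 - <<'E'
from h import *
s=bot.observe();print(s["time_s"],s["position"],s["orientation"],s["qvel"].round(3),s["contact_force"],s["moment"],s["width"])
E
```

```text
6.1333 [ 0.59656426 -0.00862761  0.19054018] [ 6.56877411e-02  9.97835146e-01 -7.36561523e-04  3.09819926e-03] [ 0.001 -0.007  0.    -0.006  0.     0.001 -0.001] [ 0.50354372 -0.17199237 -1.49163812] [ 0.05244721 -0.05602824 -0.03242522] 0.015020641434436358
```

>>> {"op": "send_rows", "data": {"steps": [{"dx": 0,"dy": -4,"dz": -4,"roll": 0,"jaw": 0},{"dx": 0,"dy": -4,"dz": -8,"roll": 0,"jaw": 0},{"dx": 0,"dy": -4,"dz": -11,"roll": 0,"jaw": 0},{"dx": 0,"dy": -4,"dz": -12,"roll": 0,"jaw": 0},{"dx": 0,"dy": -4,"dz": -12,"roll": 0,"jaw": 0},{"dx": 0,"dy": -4,"dz": -12,"roll": 0,"jaw": 0}]}}

```text
time_s: 6.63
position: [0.5965, -0.0125, 0.1784]
orientation: [0.066, 0.998, -0.001, 0.003]
contact_force: [-0.6, -0.7, -1.3]
width: 0.0152
```

>>> {"op": "send_rows", "data": {"steps": [{"dx": 0,"dy": 0,"dz": -0.3,"roll": 0,"jaw": 0},{"dx": 0,"dy": 0,"dz": -0.6,"roll": 0,"jaw": 0},{"dx": 0,"dy": 0,"dz": -0.9,"roll": 0,"jaw": 0},{"dx": 0,"dy": 0,"dz": -1.2,"roll": 0,"jaw": 0},{"dx": 0,"dy": 0,"dz": -1.2,"roll": 0,"jaw": 0}]}}

```text
time_s: 7.05
position: [0.5965, -0.0125, 0.1772]
orientation: [0.066, 0.998, -0.001, 0.003]
contact_force: [0.5, 0.2, -1.7]
width: 0.0152
```

>>> {"op": "send_rows", "data": {"steps": [{"dx": 0,"dy": 0,"dz": -0.3,"roll": 0,"jaw": 0},{"dx": 0,"dy": 0,"dz": -0.6,"roll": 0,"jaw": 0},{"dx": 0,"dy": 0,"dz": -0.6,"roll": 0,"jaw": 0}]}}

```text
time_s: 7.3
position: [0.5965, -0.0125, 0.1766]
orientation: [0.066, 0.998, -0.001, 0.003]
contact_force: [0.8, 0.3, -2.0]
width: 0.0151
```

>>> {"op": "send_rows", "data": {"steps": [{"dx": 0,"dy": 0,"dz": -0.3,"roll": 0,"jaw": 0},{"dx": 0,"dy": 0,"dz": -0.5,"roll": 0,"jaw": 0},{"dx": 0,"dy": 0,"dz": -0.5,"roll": 0,"jaw": 0}]}}

```text
time_s: 7.55
position: [0.5965, -0.0125, 0.176]
orientation: [0.066, 0.998, -0.001, 0.003]
contact_force: [-0.7, 1.3, -1.7]
width: 0.0151
```

>>> {"op": "send_rows", "data": {"steps": [{"dx": 0,"dy": 0,"dz": -0.3,"roll": 0,"jaw": 0},{"dx": 0,"dy": 0,"dz": -0.4,"roll": 0,"jaw": 0},{"dx": 0,"dy": 0,"dz": -0.4,"roll": 0,"jaw": 0}]}}

```text
time_s: 7.8
position: [0.5964, -0.0125, 0.1756]
orientation: [0.066, 0.998, -0.001, 0.003]
contact_force: [-0.1, -1.0, -1.6]
width: 0.0154
```

>>> {"op": "send_rows", "data": {"steps": [{"dx": 0,"dy": 0,"dz": -0.2,"roll": 0,"jaw": 0},{"dx": 0,"dy": 0,"dz": -0.4,"roll": 0,"jaw": 0},{"dx": 0,"dy": 0,"dz": -0.4,"roll": 0,"jaw": 0}]}}

```text
time_s: 8.05
position: [0.5965, -0.0125, 0.1753]
orientation: [0.066, 0.998, -0.001, 0.003]
contact_force: [-0.3, 0.2, -0.3]
width: 0.0149
```

>>> {"op": "send_rows", "data": {"steps": [{"dx": 0,"dy": 0,"dz": -0.2,"roll": 0,"jaw": 0},{"dx": 0,"dy": 0,"dz": -0.3,"roll": 0,"jaw": 0},{"dx": 0,"dy": 0,"dz": -0.3,"roll": 0,"jaw": 0}]}}

```text
time_s: 8.3
position: [0.5965, -0.0125, 0.1752]
orientation: [0.066, 0.998, -0.001, 0.003]
contact_force: [-0.8, -0.8, 0.6]
width: 0.015
```

```bash
python3 - <<'E'
from h import *
for k in range(3):
    s=bot.observe();print(s["time_s"],s["position"],s["contact_force"],s["moment"]);bot.capture("wrist")
E
```

```text
8.3 [ 0.59646684 -0.01253192  0.17519747] [-0.82932402 -0.81667919  0.58170527] [-0.00301384  0.12861274 -0.02907284]
8.35 [ 0.59648496 -0.01250211  0.17521195] [-0.04711037 -0.18601759  1.91709831] [-0.05393025  0.21295452 -0.00096191]
8.4 [ 0.5964816  -0.01248715  0.17518803] [-0.5312926   0.48789499  1.43267846] [0.01436955 0.15603067 0.01202073]
```

>>> {"op": "send_rows", "data": {"steps": [{"dx": 0,"dy": 0,"dz": -0.4,"roll": 0,"jaw": 0},{"dx": 0,"dy": 0,"dz": -0.5,"roll": 0,"jaw": 0},{"dx": 0,"dy": 0,"dz": -0.5,"roll": 0,"jaw": 0}]}}

```text
time_s: 8.7
position: [0.5965, -0.0125, 0.1751]
orientation: [0.066, 0.998, -0.001, 0.003]
contact_force: [-1.9, -0.2, 5.0]
width: 0.0152
```

```bash
cat > r.py <<'E'
from h import *
F=[]
for k in range(3):
    s=bot.observe();F.append(np.r_[s["contact_force"],s["moment"]]);bot.capture("wrist")
print(s["time_s"],s["position"].round(5),np.mean(F,0).round(2),"N=",np.mean(F,0)[2]+1.6)
E
python3 r.py
```

```text
8.8 [ 0.59653 -0.01251  0.1751 ] [-2.58  0.18  5.3   0.03  0.45  0.  ] N= 6.903275468019132
```

>>> {"op": "send_rows", "data": {"steps": [{"dx": -1,"dy": 0.1,"dz": -0.4,"roll": 0,"jaw": 0},{"dx": -2,"dy": 0.3,"dz": -0.4,"roll": 0,"jaw": 0},{"dx": -4,"dy": 0.5,"dz": -0.4,"roll": 0,"jaw": 0},{"dx": -6,"dy": 0.8,"dz": -0.4,"roll": 0,"jaw": 0}]}}

```text
time_s: 9.18
position: [0.5915, -0.0118, 0.1747]
orientation: [0.066, 0.998, -0.001, 0.004]
contact_force: [2.3, -0.7, 0.0]
width: 0.0147
```

```bash
python3 r.py
```

```text
9.2833 [ 0.591   -0.01175  0.17482] [ 1.91 -0.46  0.33 -0.11 -0.77 -0.02] N= 1.9291105337176924
```

>>> {"op": "send_rows", "data": {"steps": [{"dx": -2,"dy": 0.3,"dz": -0.4,"roll": 0,"jaw": 0},{"dx": -4,"dy": 0.5,"dz": -0.5,"roll": 0,"jaw": 0},{"dx": -6,"dy": 0.8,"dz": -0.6,"roll": 0,"jaw": 0},{"dx": -8,"dy": 1.1,"dz": -0.6,"roll": 0,"jaw": 0},{"dx": -10,"dy": 1.3,"dz": -0.6,"roll": 0,"jaw": 0}]}}

```text
time_s: 9.75
position: [0.5812, -0.0105, 0.1745]
orientation: [0.066, 0.998, -0.001, 0.004]
contact_force: [0.7, -1.8, 1.2]
width: 0.0154
```

```bash
python3 r.py
```

```text
9.85 [ 0.58066 -0.01046  0.17444] [ 1.39 -0.8   2.22 -0.31 -0.91 -0.01] N= 3.816079589173258
```

>>> {"op": "send_rows", "data": {"steps": [{"dx": -3,"dy": 0.4,"dz": -0.3,"roll": 0,"jaw": 0},{"dx": -6,"dy": 0.8,"dz": -0.3,"roll": 0,"jaw": 0},{"dx": -9,"dy": 1.2,"dz": -0.3,"roll": 0,"jaw": 0},{"dx": -12,"dy": 1.6,"dz": -0.3,"roll": 0,"jaw": 0},{"dx": -15,"dy": 2.0,"dz": -0.3,"roll": 0,"jaw": 0},{"dx": -18,"dy": 2.4,"dz": -0.3,"roll": 0,"jaw": 0},{"dx": -20,"dy": 2.7,"dz": -0.3,"roll": 0,"jaw": 0}]}}

```text
time_s: 10.48
position: [0.5605, -0.0077, 0.1743]
orientation: [0.066, 0.998, -0.001, 0.004]
contact_force: [2.6, -0.4, 2.3]
width: 0.0151
```

```bash
python3 r.py; python3 - <<'E'
from h import *
im=bot.capture("top");show(im,300,140,100,110,5,"t5.png")
E
```

```text
10.5833 [ 0.56037 -0.00765  0.17431] [ 2.88 -0.37  2.85 -0.19 -1.33  0.01] N= 4.44581576136712
```

View pics/t5.png

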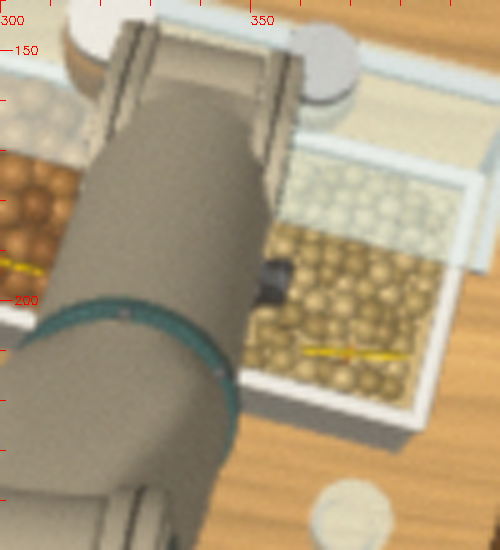

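The arm hides the gap in the top view (ninth picture). The pull of about 2.9 N under 4.4 N pressure is below the 5.8 N slip limit, so the toe is gripping and the calculator should be following. I'll go on dragging.

>>> {"op": "send_rows", "data": {"steps": [{"dx": -4,"dy": 0.5,"dz": -0.25,"roll": 0,"jaw": 0},{"dx": -8,"dy": 1.1,"dz": -0.25,"roll": 0,"jaw": 0},{"dx": -12,"dy": 1.6,"dz": -0.25,"roll": 0,"jaw": 0},{"dx": -17,"dy": 2.3,"dz": -0.25,"roll": 0,"jaw": 0},{"dx": -22,"dy": 2.9,"dz": -0.25,"roll": 0,"jaw": 0},{"dx": -27,"dy": 3.6,"dz": -0.25,"roll": 0,"jaw": 0},{"dx": -32,"dy": 4.3,"dz": -0.25,"roll": 0,"jaw": 0},{"dx": -36,"dy": 4.8,"dz": -0.25,"roll": 0,"jaw": 0},{"dx": -40,"dy": 5.3,"dz": -0.25,"roll": 0,"jaw": 0}]}}

```text
time_s: 11.43
position: [0.5201, -0.0023, 0.1742]
orientation: [0.066, 0.998, -0.001, 0.004]
contact_force: [4.0, -0.6, 2.1]
width: 0.0152
```

```bash
python3 r.py
```

```text
11.5333 [ 0.51978 -0.0023   0.17424] [ 3.04 -0.57  4.14 -0.2  -1.55  0.01] N= 5.739159003721772
```

>>> {"op": "send_rows", "data": {"steps": [{"dx": -4,"dy": 0.5,"dz": -0.15,"roll": 0,"jaw": 0},{"dx": -8,"dy": 1.1,"dz": -0.15,"roll": 0,"jaw": 0},{"dx": -13,"dy": 1.7,"dz": -0.15,"roll": 0,"jaw": 0},{"dx": -18,"dy": 2.4,"dz": -0.15,"roll": 0,"jaw": 0},{"dx": -23,"dy": 3.1,"dz": -0.15,"roll": 0,"jaw": 0},{"dx": -28,"dy": 3.7,"dz": -0.15,"roll": 0,"jaw": 0},{"dx": -33,"dy": 4.4,"dz": -0.15,"roll": 0,"jaw": 0},{"dx": -38,"dy": 5.1,"dz": -0.15,"roll": 0,"jaw": 0},{"dx": -42,"dy": 5.6,"dz": -0.15,"roll": 0,"jaw": 0},{"dx": -45,"dy": 6,"dz": -0.15,"roll": 0,"jaw": 0}]}}

```text
time_s: 12.42
position: [0.4743, 0.0038, 0.1742]
orientation: [0.066, 0.998, -0.001, 0.003]
contact_force: [3.3, -0.3, 3.3]
width: 0.0152
```

```bash
python3 r.py; python3 - <<'E'
from h import *
s=bot.observe();np.save("s6.npy",s,allow_pickle=True)
im=bot.capture("wrist");cv2.imwrite("pics/w6r.png",im);show(im,120,90,400,270,2,"w6.png")
E
```

```text
12.5167 [0.47422 0.00381 0.1742 ] [ 2.85 -0.38  4.78 -0.25 -1.64 -0.  ] N= 6.382633168036579
```

View pics/w6.png

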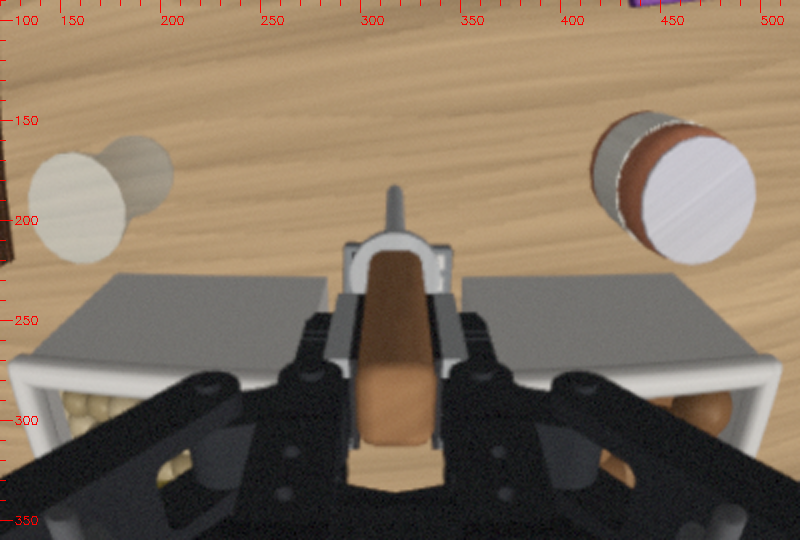

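The tenth picture shows the grey calculator's near edge coming straight out of the mouth at about (292–346,212). I'll keep drawing.

>>> {"op": "send_rows", "data": {"steps": [{"dx": -4,"dy": 0.5,"dz": -0.1,"roll": 0,"jaw": 0},{"dx": -8,"dy": 1.1,"dz": -0.1,"roll": 0,"jaw": 0},{"dx": -12,"dy": 1.6,"dz": -0.1,"roll": 0,"jaw": 0},{"dx": -17,"dy": 2.3,"dz": -0.1,"roll": 0,"jaw": 0},{"dx": -22,"dy": 2.9,"dz": -0.1,"roll": 0,"jaw": 0},{"dx": -27,"dy": 3.6,"dz": -0.1,"roll": 0,"jaw": 0},{"dx": -31,"dy": 4.1,"dz": -0.1,"roll": 0,"jaw": 0},{"dx": -35,"dy": 4.7,"dz": -0.1,"roll": 0,"jaw": 0},{"dx": -38,"dy": 5,"dz": -0.1,"roll": 0,"jaw": 0}]}}

```text
time_s: 13.37
position: [0.4351, 0.0089, 0.1739]
orientation: [0.066, 0.998, -0.001, 0.002]
contact_force: [2.9, 0.8, 1.8]
width: 0.0154
```

```bash
python3 r.py
```

```text
13.4667 [0.435   0.00894 0.17397] [ 2.38  0.09  3.01 -0.12 -1.25 -0.03] N= 4.612867133179309
```

>>> {"op": "send_rows", "data": {"steps": [{"dx": -4,"dy": 0.5,"dz": -0.2,"roll": 0,"jaw": 0},{"dx": -8,"dy": 1.1,"dz": -0.2,"roll": 0,"jaw": 0},{"dx": -12,"dy": 1.6,"dz": -0.2,"roll": 0,"jaw": 0},{"dx": -16,"dy": 2.1,"dz": -0.2,"roll": 0,"jaw": 0},{"dx": -20,"dy": 2.7,"dz": -0.2,"roll": 0,"jaw": 0},{"dx": -24,"dy": 3.2,"dz": -0.2,"roll": 0,"jaw": 0}]}}

```text
time_s: 14.02
position: [0.4108, 0.0122, 0.1739]
orientation: [0.066, 0.998, -0.0, 0.001]
contact_force: [3.0, 0.3, 3.1]
width: 0.0149
```

```bash
python3 r.py; python3 - <<'E'
from h import *
s=bot.observe();print(s["qpos"].round(2))
E
```

```text
14.1167 [0.41031 0.01221 0.17389] [ 2.95  0.03  4.17 -0.19 -1.49 -0.  ] N= 5.7672900466396175
[-0.22  0.4   0.16  2.22 -0.12  0.53  1.48]
```

>>> {"op": "send_rows", "data": {"steps": [{"dx": -4,"dy": 0.5,"dz": -0.1,"roll": 0,"jaw": 0},{"dx": -8,"dy": 1.1,"dz": -0.1,"roll": 0,"jaw": 0},{"dx": -12,"dy": 1.6,"dz": -0.1,"roll": 0,"jaw": 0},{"dx": -16,"dy": 2.1,"dz": -0.1,"roll": 0,"jaw": 0},{"dx": -18,"dy": 2.4,"dz": -0.1,"roll": 0,"jaw": 0}]}}

```text
time_s: 14.58
position: [0.3919, 0.0147, 0.1739]
orientation: [0.065, 0.998, -0.0, 0.001]
contact_force: [3.4, -0.6, 3.1]
width: 0.0149
```

```bash
python3 r.py; python3 - <<'E'
from h import *
s=bot.observe();print(s["qpos"].round(2))
E
```

```text
14.6833 [0.39195 0.01466 0.17393] [ 2.94 -0.67  4.15 -0.22 -1.51 -0.02] N= 5.746481969944318
[-0.23  0.38  0.17  2.26 -0.12  0.51  1.47]
```

>>> {"op": "send_rows", "data": {"steps": [{"dx": 0,"dy": 0,"dz": 5,"roll": 0,"jaw": 0},{"dx": 0,"dy": 0,"dz": 25,"roll": 0,"jaw": 0},{"dx": 0,"dy": 0,"dz": 55,"roll": 0,"jaw": 0},{"dx": 0,"dy": 10,"dz": 85,"roll": 2,"jaw": 0},{"dx": -5,"dy": 40,"dz": 91,"roll": 4,"jaw": 0},{"dx": -20,"dy": 75,"dz": 91,"roll": 6,"jaw": 0},{"dx": -36,"dy": 110,"dz": 91,"roll": 8,"jaw": 0},{"dx": -52,"dy": 145,"dz": 91,"roll": 9.5,"jaw": 0},{"dx": -70,"dy": 180,"dz": 91,"roll": 9.5,"jaw": 0},{"dx": -88,"dy": 215,"dz": 91,"roll": 9.5,"jaw": 0}]}}

```text
time_s: 15.57
position: [0.3001, 0.2288, 0.264]
orientation: [-0.017, 1.0, -0.003, -0.002]
contact_force: [0.9, 0.6, -0.9]
width: 0.0153
```

```bash
python3 - <<'E'
from h import *
s=bot.observe();print(s["position"],s["orientation"],s["contact_force"],s["moment"])
im=bot.capture("top");cv2.imwrite("pics/top7.png",im)
E
```

```text
[0.3001108  0.22876802 0.26397651] [-0.01741079  0.99984122 -0.00290619 -0.00243916] [ 0.85887908  0.61200221 -0.87647957] [ 0.02871216 -0.0891724  -0.00358496]
```

>>> {"op": "send_rows", "data": {"steps": [{"dx": 0,"dy": 20,"dz": -10,"roll": 0,"jaw": 0},{"dx": 2,"dy": 45,"dz": -30,"roll": 0,"jaw": 0},{"dx": 3,"dy": 65,"dz": -55,"roll": 0,"jaw": 0},{"dx": 3,"dy": 74,"dz": -68,"roll": 0,"jaw": 0},{"dx": 3,"dy": 75,"dz": -69,"roll": 0,"jaw": 0},{"dx": 3,"dy": 75,"dz": -69,"roll": 0,"jaw": 0},{"dx": 3,"dy": 75,"dz": -69,"roll": 0,"jaw": 0},{"dx": 3,"dy": 75,"dz": -69,"roll": 0,"jaw": 0}]}}

```text
time_s: 16.28
position: [0.2996, 0.3103, 0.1958]
orientation: [-0.022, 1.0, -0.0, -0.003]
contact_force: [0.3, -0.6, -0.7]
width: 0.0151
```

```bash
python3 - <<'E'
from h import *
s=bot.observe();print(s["position"],s["orientation"],s["contact_force"],s["moment"])
a=bot.capture("wrist");cv2.imwrite("pics/w8r.png",a);b=bot.capture("scene");cv2.imwrite("pics/sc8.png",b);t=bot.capture("top");cv2.imwrite("pics/top8.png",t)
A=cv2.resize(b[170:300,380:500],None,fx=3.3,fy=3.3,interpolation=cv2.INTER_CUBIC)
B=cv2.resize(t[180:290,300:460],None,fx=2.5,fy=2.5,interpolation=cv2.INTER_CUBIC)
h=max(A.shape[0],B.shape[0]);P=lambda x:cv2.copyMakeBorder(x,0,h-x.shape[0],0,0,cv2.BORDER_CONSTANT)
cv2.imwrite("pics/v8.png",np.hstack([P(A),P(B)]))
E
```

```text
[0.29959151 0.31025079 0.19582002] [-2.17191184e-02  9.99758942e-01 -4.92308001e-04 -3.17748585e-03] [ 0.29730302 -0.60517528 -0.66974602] [-0.01498977 -0.0376876  -0.01955752]
```

View pics/v8.png

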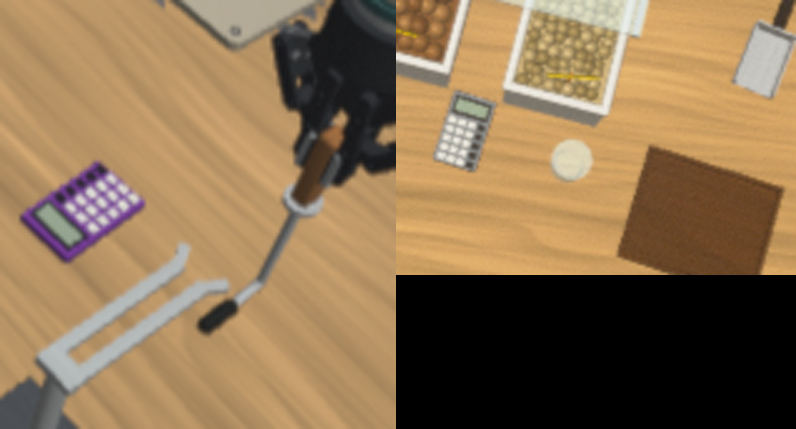

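The eleventh picture shows the grey calculator fully out on the open counter in front of the mouth, face up. The rod is still upright in the grip, facing the fork. I'll line up with the slot.

>>> {"op": "send_rows", "data": {"steps": [{"dx": 3,"dy": -6,"dz": -1,"roll": -0.6,"jaw": 0},{"dx": 3,"dy": -6,"dz": -1,"roll": -0.6,"jaw": 0},{"dx": 3,"dy": -6,"dz": -1,"roll": -0.6,"jaw": 0},{"dx": 3,"dy": -6,"dz": -1,"roll": -0.6,"jaw": 0},{"dx": 3,"dy": -6,"dz": -1,"roll": -0.6,"jaw": 0}]}}

```text
time_s: 16.85
position: [0.3029, 0.305, 0.195]
orientation: [-0.017, 1.0, 0.0, -0.003]
contact_force: [0.3, -0.1, -0.3]
width: 0.0151
```

```bash
python3 - <<'E'
from h import *
s=bot.observe();print(s["position"],s["orientation"],s["contact_force"],s["moment"])
# grey calc in the top view
f=lambda p:(300+(p[0]-396)/2.5,180+p[1]/2.5)
c=np.array([cast("top",f(p),.011)[:2] for p in((457,90),(495,100),(472,170),(434,158))]);print(c,c.mean(0),np.degrees(np.arctan2(*((c[0]+c[1])-(c[2]+c[3]))[::-1])))
E
```

```text
[0.30290948 0.30502762 0.19498925] [-1.65660302e-02  9.99859099e-01  2.39032964e-04 -2.70035337e-03] [ 0.26511784 -0.14369243 -0.28443342] [ 0.06140357 -0.00252547 -0.03783791]
[[ 0.52871134  0.01804694]
 [ 0.52197648 -0.03307602]
 [ 0.42675524 -0.01475442]
 [ 0.43586051  0.03616126]] [0.47832589 0.00159444] -10.964304553128743
```

>>> {"op": "send_rows", "data": {"steps": [{"dx": 10,"dy": 0,"dz": 0,"roll": 0,"jaw": 0},{"dx": 25,"dy": 0,"dz": 0,"roll": 0,"jaw": 0},{"dx": 40,"dy": 1,"dz": 0,"roll": 0,"jaw": 0},{"dx": 55,"dy": 1,"dz": 0,"roll": 0,"jaw": 0},{"dx": 70,"dy": 1.5,"dz": 0,"roll": 0,"jaw": 0},{"dx": 82,"dy": 2,"dz": 0,"roll": 0,"jaw": 0},{"dx": 92,"dy": 2.5,"dz": 0,"roll": 0,"jaw": 0},{"dx": 102,"dy": 2.8,"dz": 0,"roll": 0,"jaw": 0},{"dx": 108,"dy": 3,"dz": 0,"roll": 0,"jaw": 0},{"dx": 110,"dy": 3,"dz": 0,"roll": 0,"jaw": 0}]}}

```text
time_s: 17.68
position: [0.414, 0.308, 0.1949]
orientation: [-0.016, 1.0, 0.0, -0.002]
contact_force: [-0.4, -0.0, -0.9]
width: 0.0151
```

```bash
python3 r.py
```

```text
17.7833 [0.41286 0.30797 0.19488] [ 0.07 -0.22 -1.01  0.01  0.02  0.01] N= 0.5863591224237859
```

>>> {"op": "send_rows", "data": {"steps": [{"dx": 0,"dy": 0,"dz": -3,"roll": 0,"jaw": 0},{"dx": 0,"dy": 0,"dz": -6,"roll": 0,"jaw": 0},{"dx": 0,"dy": 0,"dz": -8,"roll": 0,"jaw": 0},{"dx": 0,"dy": 0,"dz": -9,"roll": 0,"jaw": 0},{"dx": 0,"dy": 0,"dz": -10,"roll": 0,"jaw": 0},{"dx": 0,"dy": 0,"dz": -10,"roll": 0,"jaw": 0}]}}

```text
time_s: 18.33
position: [0.4122, 0.308, 0.1848]
orientation: [-0.017, 1.0, 0.0, -0.003]
contact_force: [-0.6, 0.3, -1.5]
width: 0.0153
```

```bash
python3 r.py
```

```text
18.4333 [0.41233 0.30806 0.18489] [-0.65 -0.03 -1.38 -0.01  0.04 -0.01] N= 0.2212514039869693
```

>>> {"op": "send_rows", "data": {"steps": [{"dx": 0,"dy": 0,"dz": -0.5,"roll": 0,"jaw": 0},{"dx": 0,"dy": 0,"dz": -1,"roll": 0,"jaw": 0},{"dx": 0,"dy": 0,"dz": -1,"roll": 0,"jaw": 0},{"dx": 0,"dy": 0,"dz": -1,"roll": 0,"jaw": 0}]}}

```text
time_s: 18.82
position: [0.4125, 0.3081, 0.1846]
orientation: [-0.017, 1.0, 0.0, -0.003]
contact_force: [-0.5, -1.0, 6.0]
width: 0.015
```

```bash
python3 r.py
```

```text
18.9167 [0.4125  0.30809 0.18461] [-1.22 -1.07  5.8  -0.25  0.33 -0.03] N= 7.399804135326564
```

The collar landed at the same height it was picked from. I'll release and rise.

>>> {"op": "send_rows", "data": {"steps": [{"dx": 0,"dy": 0,"dz": 0,"roll": 0,"jaw": 0.2},{"dx": 0,"dy": 0,"dz": 0,"roll": 0,"jaw": 0.3},{"dx": 0,"dy": 0,"dz": 0,"roll": 0,"jaw": 0.5},{"dx": 0,"dy": 0,"dz": 0,"roll": 0,"jaw": 0.7},{"dx": 0,"dy": 0,"dz": 0,"roll": 0,"jaw": 0.9},{"dx": 0,"dy": 0,"dz": 0,"roll": 0,"jaw": 0.9},{"dx": 0,"dy": 0,"dz": 15,"roll": 0,"jaw": 0.9},{"dx": 0,"dy": 0,"dz": 45,"roll": 0,"jaw": 0.9},{"dx": 0,"dy": 0,"dz": 75,"roll": 0,"jaw": 0.9},{"dx": 0,"dy": 0,"dz": 100,"roll": 0,"jaw": 1}]}}

```text
time_s: 19.8
position: [0.4126, 0.3082, 0.2863]
orientation: [-0.017, 1.0, 0.001, -0.003]
contact_force: [0.1, 0.2, -0.2]
width: 0.0852
```

```bash
python3 - <<'E'
from h import *
bot.capture("top");bot.capture("top")
s=bot.observe();print(s["time_s"],s["position"],s["contact_force"],s["width"])
im=bot.capture("wrist")
# handle (saturated brown-orange, lit top) blob near expected spot
u=wproj([.4122,.3076,.228],s);print("expected handle top px",u)
hsv=cv2.cvtColor(im,cv2.COLOR_BGR2HSV);m=((hsv[...,1]>110)&(hsv[...,0]<20)&(hsv[...,2]>90)).astype(np.uint8);m[:int(u[1])-45]=0;m[int(u[1])+45:]=0;m[:,:int(u[0])-40]=0;m[:,int(u[0])+40:]=0
n,l,st,c=cv2.connectedComponentsWithStats(m);print(st[1:][st[1:,4]>30],c[1:][st[1:,4]>30])
# grey calc top
t=bot.capture("top");cv2.imwrite("pics/top9.png",t)
x,y,w,h=305,205,45,55;hs=cv2.cvtColor(t,cv2.COLOR_BGR2HSV)[y:y+h,x:x+w]
m=((hs[...,1]<60)).astype(np.uint8);m=cv2.morphologyEx(m,cv2.MORPH_CLOSE,np.ones((5,5)))
k=max(cv2.findContours(m,0,2)[0],key=cv2.contourArea);r=cv2.minAreaRect(k);b=cv2.boxPoints(r)+[x,y];print(r,b)
W=np.array([cast("top",p,.011)[:2] for p in b]);print(W,W.mean(0))
cv2.imwrite("pics/m9.png",m*255)
E
```

```text
19.9 [0.41466117 0.30980063 0.28865303] [0.28917437 0.57562749 0.53172998] 0.08553177783437346
expected handle top px [313.17859509 209.47214378]
[[305 196  20  26 494]] [[314.63967611 208.46356275]]
((21.951217651367188, 26.939022064208984), (17.28260612487793, 28.587770462036133), 17.650123596191406) [[314.38273907 242.93996048]
 [323.05065536 215.69793606]
 [339.51969528 220.93808365]
 [330.85177994 248.18010712]]
[[ 0.43635733  0.03890485]
 [ 0.52913477  0.02256979]
 [ 0.5188481  -0.03319621]
 [ 0.4263644  -0.01628028]] [0.47767615 0.00299954]
```

The rod hangs where expected (blob at (314.6,208.5) against a predicted (313,209.5)). By top-view mask the calculator is at about (0.478,0.003), yaw −10°. I'll move above it and check from the wrist.

>>> {"op": "send_rows", "data": {"steps": [{"dx": 0,"dy": -15,"dz": 5,"roll": -3,"jaw": 1},{"dx": 5,"dy": -50,"dz": 5,"roll": -6,"jaw": 1},{"dx": 10,"dy": -88,"dz": 0,"roll": -9,"jaw": 1},{"dx": 16,"dy": -126,"dz": -10,"roll": -12,"jaw": 1},{"dx": 22,"dy": -164,"dz": -20,"roll": -12,"jaw": 1},{"dx": 28,"dy": -202,"dz": -30,"roll": -12,"jaw": 1},{"dx": 34,"dy": -240,"dz": -40,"roll": -12,"jaw": 1},{"dx": 42,"dy": -272,"dz": -50,"roll": -12,"jaw": 1},{"dx": 48,"dy": -295,"dz": -60,"roll": -12,"jaw": 1},{"dx": 50,"dy": -303,"dz": -65,"roll": -12,"jaw": 1}]}}

```text
time_s: 20.83
position: [0.4611, -0.0003, 0.2182]
orientation: [0.092, 0.996, -0.001, -0.004]
contact_force: [-0.0, -0.9, -0.2]
width: 0.0856
```

>>> {"op": "send_rows", "data": {"steps": [{"dx": 0,"dy": 0,"dz": 0,"roll": 0,"jaw": 1},{"dx": 0,"dy": 0,"dz": 0,"roll": 0,"jaw": 1},{"dx": 0,"dy": 0,"dz": 0,"roll": 0,"jaw": 1}]}}

```text
time_s: 21.08
position: [0.4605, 0.0007, 0.2181]
orientation: [0.092, 0.996, -0.0, -0.004]
contact_force: [0.5, 0.8, 0.6]
width: 0.0851
```

```bash
python3 - <<'E'
from h import *
np.set_printoptions(precision=4,suppress=True)
s=bot.observe();print(s["time_s"],s["position"],s["orientation"],s["qvel"].round(2))
im=bot.capture("wrist");cv2.imwrite("pics/w10r.png",im)
exp=np.array([wproj([x,y,.011],s) for x,y in((.4364,.0389),(.5291,.0226),(.5188,-.0332),(.4264,-.0163))]);print(exp)
lo=exp.min(0).astype(int)-25;hi=exp.max(0).astype(int)+25;print(lo,hi)
hs=cv2.cvtColor(im,cv2.COLOR_BGR2HSV)[lo[1]:hi[1],lo[0]:hi[0]]
m=((hs[...,1]<60)).astype(np.uint8);m=cv2.morphologyEx(m,cv2.MORPH_CLOSE,np.ones((7,7)))
k=max(cv2.findContours(m,0,2)[0],key=cv2.contourArea);b=cv2.boxPoints(cv2.minAreaRect(k))+lo;print(b)
W=np.array([wcast(p,.011,s)[:2] for p in b]);print(W,W.mean(0))
Rm=R.from_quat(s["orientation"]).as_matrix();print("jaw yaw-90",np.degrees(np.arctan2(Rm[1,1],Rm[0,1]))-90)
im[lo[1]:hi[1],lo[0]:hi[0]][m==0]//=2
show(im,120,90,400,270,2,"w10.png")
E
```

```text
21.0833 [0.4605 0.0007 0.2181] [ 0.092   0.9958 -0.0003 -0.0045] [-0.02 -0.01 -0.01 -0.01 -0.   -0.    0.01]
[[346.22   147.4126]
 [345.2743 225.5742]
 [298.3067 225.6804]
 [296.7657 147.5947]]
[271 122] [371 250]
[[297. 149.]
 [347. 149.]
 [347. 228.]
 [297. 228.]]
[[ 0.428  -0.0164]
 [ 0.4383  0.0395]
 [ 0.5326  0.0242]
 [ 0.5215 -0.0354]] [0.4801 0.003 ]
jaw yaw-90 -10.5533376931092
```

View pics/w10.png

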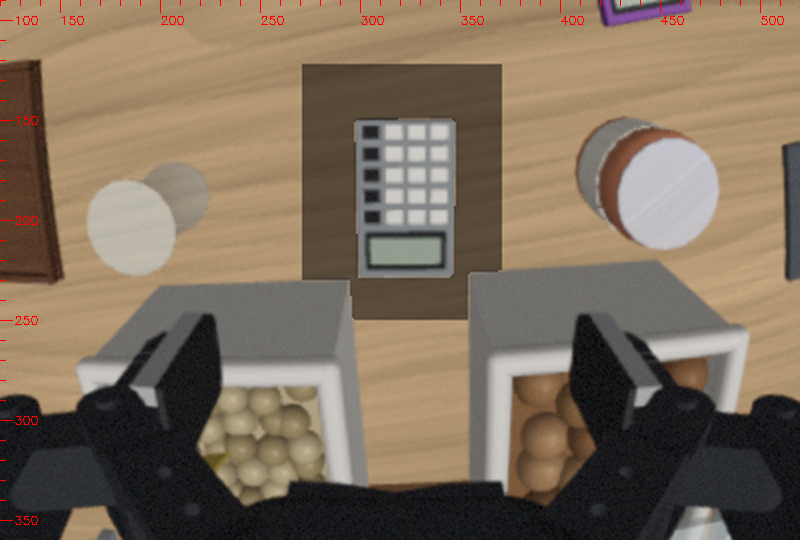

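The twelfth and last picture shows the calculator face up at (297–347,149–228) px, clear in front of the mouth. That gives a centre of (0.480,0.003) and a yaw of about −10°. I'll grip it 20 mm towards the robot from its centre, to stay clear of the tubs.

>>> {"op": "send_rows", "data": {"steps": [{"dx": 0,"dy": 6,"dz": -35,"roll": 0,"jaw": 1},{"dx": 0,"dy": 6,"dz": -70,"roll": 0,"jaw": 1},{"dx": 0,"dy": 6,"dz": -105,"roll": 0,"jaw": 1},{"dx": 0,"dy": 6,"dz": -140,"roll": 0,"jaw": 1},{"dx": 0,"dy": 6,"dz": -170,"roll": 0,"jaw": 1},{"dx": 0,"dy": 6,"dz": -190,"roll": 0,"jaw": 1},{"dx": 0,"dy": 6,"dz": -200,"roll": 0,"jaw": 0.9},{"dx": 0,"dy": 6,"dz": -208,"roll": 0,"jaw": 0.8},{"dx": 0,"dy": 6,"dz": -212,"roll": 0,"jaw": 0.8},{"dx": 0,"dy": 6,"dz": -212,"roll": 0,"jaw": 0.8}]}}

```text
time_s: 21.97
position: [0.4609, 0.0093, 0.0056]
orientation: [0.09, 0.996, 0.0, -0.004]
contact_force: [0.6, -0.9, -0.2]
width: 0.0681
```

>>> {"op": "send_rows", "data": {"steps": [{"dx": 0,"dy": 0,"dz": -1,"roll": 0,"jaw": 0.78},{"dx": 0,"dy": 0,"dz": -2,"roll": 0,"jaw": 0.76},{"dx": 0,"dy": 0,"dz": -3,"roll": 0,"jaw": 0.76},{"dx": 0,"dy": 0,"dz": -3,"roll": 0,"jaw": 0.76}]}}

```text
time_s: 22.3
position: [0.4612, 0.0104, 0.0041]
orientation: [0.09, 0.996, 0.001, -0.003]
contact_force: [-1.9, 0.2, 16.2]
width: 0.065
```

16 N of contact: the y drift has probably put a pad on the calculator's edge, or a fingertip is on the counter. I'll lift, re-centre and try again.

>>> {"op": "send_rows", "data": {"steps": [{"dx": 0,"dy": 0,"dz": 12,"roll": 0,"jaw": 0.85},{"dx": 0,"dy": -4,"dz": 12,"roll": 0,"jaw": 0.85},{"dx": 0,"dy": -4,"dz": 12,"roll": 0,"jaw": 0.85},{"dx": 0,"dy": -4,"dz": 12,"roll": 0,"jaw": 0.85}]}}

```text
time_s: 22.63
position: [0.4615, 0.0068, 0.0162]
orientation: [0.089, 0.996, 0.001, -0.003]
contact_force: [0.3, 0.5, -1.1]
width: 0.0725
```

```bash
python3 - <<'E'
from h import *
np.set_printoptions(precision=4,suppress=True)
s=bot.observe();print(s["time_s"],s["position"],s["orientation"],s["contact_force"],s["width"])
im=bot.capture("wrist");cv2.imwrite("pics/w11r.png",im)
exp=np.array([wproj([x,y,.011],s) for x,y in((.4383,.0395),(.428,-.0164))]);print(exp)
Y=int(exp[:,1].mean())+5
hs=cv2.cvtColor(im,cv2.COLOR_BGR2HSV)
for yy in (Y,Y+6,Y+12): 
    g=np.where(hs[yy,200:440,1]<60)[0]+200;print(yy,g.min() if len(g) else None,g.max() if len(g) else None,[wcast((q,yy),.011,s)[:2] for q in (g.min(),g.max())] if len(g) else "")
E
```

```text
22.6333 [0.4615 0.0068 0.0162] [ 0.0893  0.996   0.001  -0.0031] [ 0.2761  0.5064 -1.0868] 0.07252598954279034
[[372.1912 194.3042]
 [258.5759 194.0211]]
199 259 372 [array([ 0.4306, -0.0168]), array([0.4407, 0.0391])]
205 260 372 [array([ 0.4337, -0.017 ]), array([0.4438, 0.0387])]
211 260 371 [array([ 0.4368, -0.0177]), array([0.4469, 0.0378])]
```

>>> {"op": "send_rows", "data": {"steps": [{"dx": 0,"dy": 0,"dz": -4,"roll": 0,"jaw": 0.8},{"dx": 0,"dy": 0,"dz": -8,"roll": 0,"jaw": 0.8},{"dx": 0,"dy": 0,"dz": -10,"roll": 0,"jaw": 0.8},{"dx": 0,"dy": 0,"dz": -11,"roll": 0,"jaw": 0.8},{"dx": 0,"dy": 0,"dz": -11,"roll": 0,"jaw": 0.8}]}}

```text
time_s: 23.1
position: [0.4609, 0.0067, 0.0044]
orientation: [0.089, 0.996, 0.001, -0.004]
contact_force: [-0.4, -1.1, -0.6]
width: 0.0683
```

>>> {"op": "send_rows", "data": {"steps": [{"dx": 0,"dy": 0,"dz": -1,"roll": 0,"jaw": 0.78},{"dx": 0,"dy": 0,"dz": -2,"roll": 0,"jaw": 0.76},{"dx": 0,"dy": 0,"dz": -2,"roll": 0,"jaw": 0.74}]}}

```text
time_s: 23.35
position: [0.4608, 0.0067, 0.0022]
orientation: [0.089, 0.996, 0.001, -0.004]
contact_force: [-0.1, 0.1, 0.4]
width: 0.0635
```

>>> {"op": "send_rows", "data": {"steps": [{"dx": 0,"dy": 0,"dz": -1,"roll": 0,"jaw": 0.74},{"dx": 0,"dy": 0,"dz": -2,"roll": 0,"jaw": 0.74},{"dx": 0,"dy": 0,"dz": -2,"roll": 0,"jaw": 0.74}]}}

```text
time_s: 23.6
position: [0.4608, 0.0068, 0.0001]
orientation: [0.089, 0.996, 0.001, -0.004]
contact_force: [-0.1, 0.1, 0.5]
width: 0.0627
```

>>> {"op": "send_rows", "data": {"steps": [{"dx": 0,"dy": 0,"dz": 0,"roll": 0,"jaw": 0.7},{"dx": 0,"dy": 0,"dz": 0,"roll": 0,"jaw": 0.65},{"dx": 0,"dy": 0,"dz": 0,"roll": 0,"jaw": 0.6},{"dx": 0,"dy": 0,"dz": 0,"roll": 0,"jaw": 0.5},{"dx": 0,"dy": 0,"dz": 0,"roll": 0,"jaw": 0.5},{"dx": 0,"dy": 0,"dz": 0,"roll": 0,"jaw": 0.5}], "grip_force": 40}}

```text
time_s: 24.1
position: [0.4608, 0.0067, 0.0005]
orientation: [0.09, 0.996, 0.001, -0.004]
contact_force: [-1.0, 0.8, 5.8]
width: 0.0564
```

>>> {"op": "send_rows", "data": {"steps": [{"dx": 0,"dy": 0,"dz": 8,"roll": 0,"jaw": 0.5},{"dx": 0,"dy": 0,"dz": 30,"roll": 0,"jaw": 0.5},{"dx": 0,"dy": 0,"dz": 60,"roll": 0,"jaw": 0.5},{"dx": 0,"dy": 0,"dz": 95,"roll": 0,"jaw": 0.5},{"dx": 0,"dy": 0,"dz": 125,"roll": 0,"jaw": 0.5},{"dx": -3,"dy": -15,"dz": 135,"roll": 0,"jaw": 0.5},{"dx": -10,"dy": -45,"dz": 135,"roll": 0,"jaw": 0.5},{"dx": -18,"dy": -80,"dz": 135,"roll": 0,"jaw": 0.5},{"dx": -26,"dy": -115,"dz": 135,"roll": 0,"jaw": 0.5},{"dx": -34,"dy": -150,"dz": 135,"roll": 0,"jaw": 0.5}]}}

```text
time_s: 24.93
position: [0.4255, -0.1449, 0.1354]
orientation: [0.089, 0.996, 0.001, -0.004]
contact_force: [-0.5, -0.4, -0.5]
width: 0.0564
```

>>> {"op": "send_rows", "data": {"steps": [{"dx": -10,"dy": -35,"dz": 0,"roll": 0,"jaw": 0.5},{"dx": -20,"dy": -70,"dz": 0,"roll": 0,"jaw": 0.5},{"dx": -30,"dy": -105,"dz": 0,"roll": 0,"jaw": 0.5},{"dx": -38,"dy": -135,"dz": 0,"roll": 0,"jaw": 0.5},{"dx": -44,"dy": -155,"dz": 0,"roll": 0,"jaw": 0.5},{"dx": -46,"dy": -166,"dz": 0,"roll": 0,"jaw": 0.5},{"dx": -46,"dy": -166,"dz": 0,"roll": 0,"jaw": 0.5},{"dx": -46,"dy": -166,"dz": 0,"roll": 0,"jaw": 0.5},{"dx": -46,"dy": -166,"dz": 0,"roll": 0,"jaw": 0.5}]}}

```text
time_s: 25.68
position: [0.3798, -0.3087, 0.135]
orientation: [0.088, 0.996, 0.002, -0.005]
contact_force: [0.7, -0.2, -2.2]
width: 0.0564
```

```bash
python3 - <<'E'
from h import *
np.set_printoptions(precision=4,suppress=True)
s=bot.observe();print(s["time_s"],s["position"],s["orientation"],s["contact_force"],s["width"])
im=bot.capture("wrist");cv2.imwrite("pics/w12r.png",im)
# tray: dark brown mask
hsv=cv2.cvtColor(im,cv2.COLOR_BGR2HSV);m=((hsv[...,1]>80)&(hsv[...,0]<20)&(hsv[...,2]<130)).astype(np.uint8)
exp=np.array([wproj([x,y,.016],s) for x,y in((.4872,-.2391),(.4555,-.4141),(.3106,-.3892),(.3406,-.2151))]);print("exp",exp)
n,l,st,c=cv2.connectedComponentsWithStats(m)
i=1+np.argmax(st[1:,4]);print(st[i])
k=max(cv2.findContours((l==i).astype(np.uint8),0,2)[0],key=cv2.contourArea);hull=cv2.convexHull(k)[:,0].astype(float)
P=np.array([wcast(q,.016,s)[:2] for q in hull]);X=np.array([np.cos(np.radians(-9.5)),np.sin(np.radians(-9.5))]);Y=np.array([-X[1],X[0]])
print("tray extents along X",(P@X).min(),(P@X).max(),"Y",(P@Y).min(),(P@Y).max())
print("top est",np.array([.3985,-.3144])@X,np.array([.3985,-.3144])@Y)
E
```

```text
25.6833 [ 0.3798 -0.3087  0.135 ] [ 0.0882  0.9961  0.0021 -0.0047] [ 0.7389 -0.1564 -2.1615] 0.05637385642376386
exp [[403.2347 283.1402]
 [226.593  282.8598]
 [211.6019 133.5523]
 [414.239  131.8284]]
[  215   133   203   128 16378]
tray extents along X 0.3718859372905956 0.4915466155196923 Y -0.3323815077245043 -0.1526614191131171
top est 0.4449257794951838 -0.24431672218782555
```

The tray position agrees between the two cameras to within 2 mm. Lowering.

>>> {"op": "send_rows", "data": {"steps": [{"dx": 0,"dy": -2,"dz": -30,"roll": 0,"jaw": 0.5},{"dx": 0,"dy": -2,"dz": -60,"roll": 0,"jaw": 0.5},{"dx": 0,"dy": -2,"dz": -90,"roll": 0,"jaw": 0.5},{"dx": 0,"dy": -2,"dz": -110,"roll": 0,"jaw": 0.5},{"dx": 0,"dy": -2,"dz": -120,"roll": 0,"jaw": 0.5},{"dx": 0,"dy": -2,"dz": -124,"roll": 0,"jaw": 0.5},{"dx": 0,"dy": -2,"dz": -126,"roll": 0,"jaw": 0.5},{"dx": 0,"dy": -2,"dz": -127,"roll": 0,"jaw": 0.5},{"dx": 0,"dy": -2,"dz": -127,"roll": 0,"jaw": 0.5}]}}

```text
time_s: 26.48
position: [0.3807, -0.3109, 0.0089]
orientation: [0.088, 0.996, 0.001, -0.004]
contact_force: [-0.9, -0.7, -1.5]
width: 0.0561
```

>>> {"op": "send_rows", "data": {"steps": [{"dx": 0,"dy": 0,"dz": -0.5,"roll": 0,"jaw": 0.5},{"dx": 0,"dy": 0,"dz": -1,"roll": 0,"jaw": 0.5},{"dx": 0,"dy": 0,"dz": -1,"roll": 0,"jaw": 0.5}]}}

```text
time_s: 26.73
position: [0.3812, -0.3111, 0.0085]
orientation: [0.087, 0.996, 0.001, -0.003]
contact_force: [0.3, 0.3, -1.5]
width: 0.0566
```

>>> {"op": "send_rows", "data": {"steps": [{"dx": 0,"dy": 0,"dz": -1,"roll": 0,"jaw": 0.5},{"dx": 0,"dy": 0,"dz": -2,"roll": 0,"jaw": 0.5},{"dx": 0,"dy": 0,"dz": -2,"roll": 0,"jaw": 0.5},{"dx": 0,"dy": 0,"dz": -2,"roll": 0,"jaw": 0.5}]}}

```text
time_s: 27.07
position: [0.3814, -0.3112, 0.0066]
orientation: [0.087, 0.996, 0.001, -0.003]
contact_force: [0.1, -0.0, 0.2]
width: 0.0564
```

Touching the floor; open and rise.

>>> {"op": "send_rows", "data": {"steps": [{"dx": 0,"dy": 0,"dz": 0,"roll": 0,"jaw": 0.75},{"dx": 0,"dy": 0,"dz": 0,"roll": 0,"jaw": 0.85},{"dx": 0,"dy": 0,"dz": 0,"roll": 0,"jaw": 0.9},{"dx": 0,"dy": 0,"dz": 0,"roll": 0,"jaw": 0.9},{"dx": 0,"dy": 0,"dz": 15,"roll": 0,"jaw": 0.9},{"dx": 0,"dy": 0,"dz": 45,"roll": 0,"jaw": 0.9},{"dx": 0,"dy": 0,"dz": 80,"roll": 0,"jaw": 1},{"dx": 0,"dy": 0,"dz": 120,"roll": 0,"jaw": 1},{"dx": 0,"dy": 0,"dz": 160,"roll": 0,"jaw": 1},{"dx": 0,"dy": 0,"dz": 190,"roll": 0,"jaw": 1}]}}

```text
time_s: 27.9
position: [0.3813, -0.3117, 0.1994]
orientation: [0.088, 0.996, 0.0, -0.002]
contact_force: [0.7, 0.2, -0.1]
width: 0.0853
```

>>> {"op": "send_rows", "data": {"steps": [{"dx": 0,"dy": 0,"dz": 10,"roll": 0,"jaw": 1},{"dx": 0,"dy": 0,"dz": 10,"roll": 0,"jaw": 1},{"dx": 0,"dy": 0,"dz": 10,"roll": 0,"jaw": 1},{"dx": 0,"dy": 0,"dz": 10,"roll": 0,"jaw": 1}]}}

```text
time_s: 28.23
position: [0.3809, -0.3109, 0.2085]
orientation: [0.088, 0.996, 0.001, -0.003]
contact_force: [-0.1, 0.3, 0.1]
width: 0.0852
```

```bash
python3 - <<'E'
from h import *
np.set_printoptions(precision=4,suppress=True)
s=bot.observe();print(s["time_s"],s["position"],s["contact_force"],s["width"])
im=bot.capture("wrist");cv2.imwrite("pics/w13r.png",im);t=bot.capture("top");sc=bot.capture("scene");cv2.imwrite("pics/top13.png",t);cv2.imwrite("pics/sc13.png",sc)
exp=np.array([wproj([x,y,.016],s) for x,y in((.4872,-.2391),(.4555,-.4141),(.3106,-.3892),(.3406,-.2151))])
lo=exp.min(0).astype(int)+10;hi=exp.max(0).astype(int)-10
hs=cv2.cvtColor(im,cv2.COLOR_BGR2HSV)[lo[1]:hi[1],lo[0]:hi[0]]
m=((hs[...,1]<60)).astype(np.uint8);m=cv2.morphologyEx(m,cv2.MORPH_CLOSE,np.ones((7,7)))
k=max(cv2.findContours(m,0,2)[0],key=cv2.contourArea);b=cv2.boxPoints(cv2.minAreaRect(k))+lo;print("px",b)
W=np.array([wcast(p,.017,s)[:2] for p in b]);print(W,W.mean(0),[np.linalg.norm(W[i]-W[i-1]) for i in range(4)])
a=np.radians(-9.5);d=W-np.array([.3985,-.3144]);print("in tray frame",np.c_[d@[np.cos(a),np.sin(a)],d@[-np.sin(a),np.cos(a)]])
# changes elsewhere: before/after diff, scene + top
for n,z in(("top0","top13"),("scene0","sc13")):
    D=cv2.absdiff(cv2.imread(f"pics/{n}.png"),cv2.imread(f"pics/{z}.png")).max(2)
    mm=cv2.morphologyEx((D>40).astype(np.uint8),cv2.MORPH_OPEN,np.ones((2,2)));q=cv2.connectedComponentsWithStats(mm)[2][1:]
    print(n,q[q[:,4]>12].tolist())
E
```

```text
28.2333 [ 0.3809 -0.3109  0.2085] [-0.0936  0.2842  0.0849] 0.08522529853126246
px [[291. 151.]
 [343. 151.]
 [343. 234.]
 [291. 234.]]
[[ 0.3485 -0.3332]
 [ 0.3584 -0.2777]
 [ 0.4538 -0.2925]
 [ 0.4432 -0.3522]] [ 0.401  -0.3139] [np.float64(0.09655431475885579), np.float64(0.05645665743211352), np.float64(0.09657379277759147), np.float64(0.060650586542430544)]
in tray frame [[-0.0462 -0.0268]
 [-0.0456  0.0296]
 [ 0.0509  0.0307]
 [ 0.0503 -0.0299]]
top0 [[330, 178, 20, 23, 331], [235, 221, 3, 10, 23], [304, 233, 194, 161, 11607], [0, 260, 291, 140, 15537], [300, 368, 15, 17, 100], [292, 376, 8, 7, 30], [306, 385, 8, 5, 21], [289, 387, 28, 13, 164]]
scene0 [[283, 0, 33, 35, 427], [470, 0, 25, 15, 320], [532, 0, 55, 24, 708], [581, 0, 33, 17, 332], [484, 8, 55, 65, 1555], [535, 9, 9, 15, 70], [446, 10, 15, 41, 251], [463, 16, 27, 29, 444], [304, 18, 5, 7, 25], [296, 27, 9, 6, 30], [552, 28, 20, 15, 88], [289, 30, 30, 73, 1213], [466, 46, 17, 21, 98], [466, 58, 7, 19, 83], [452, 62, 17, 33, 258], [478, 70, 3, 7, 16], [478, 86, 19, 11, 144], [446, 90, 3, 7, 18], [287, 138, 31, 16, 292], [621, 239, 19, 36, 426], [405, 283, 15, 13, 83]]
```

```bash
python3 -c "
from workcell import bot
print(bot.sign_off())"
```

```text
the job is handed in; nothing more can be done
None
```

The job is done and handed in at about 28 s of the 72 s allowed; sign-off gives no verdict.

**What I did:** I took the rod from its fork and rested its toe on the grey calculator. I drew it straight out onto the counter, then hung the rod back and laid the calculator in the tray.

**Force on the calculator:** The highest toe pressure I read was about 7 N, against the 13 N limit. I read it between moves only, with about 0.5 to 1 N of noise.

**Last checks:**
- **Calculator:** the wrist camera puts its centre within about 3 mm of the tray's centre and aligned with it. Its outline measures about 96 x 58 mm, as it should lying flat, and it was face up when I picked it up.
- **Rod:** the collar landed at the same height it was lifted from, and the handle looks unchanged in the before-and-after pictures. Only the foot shows a small difference, probably a slight turn of the rod. I did not measure its tilt directly.
- **Everything else:** the picture comparison shows no change at the jars, tin, carton or scoop. In the top view the arm's own change blob may take in the tea glass, but the scene view shows no change there.

**What went wrong or disagreed:**
- My first two grip calls were refused because rows were missing keys.
- The toe slipped some way along the calculator, so it came out about 40 mm less far than planned. I gripped it off-centre to stay clear of the tubs.
- On the first grasp try, the gripper pressed with about 16 N, probably a pad on the calculator's edge. I lifted and re-centred, and the calculator had not moved.

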